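# Nudge the crooked weighing dish home on the kitchen scale and zero it

### The arm

A 6-joint arm with a two-finger parallel gripper is mounted at the origin on the work surface. World frame = base frame: x ahead of the robot, y to its left, z up, the work surface at z = 0. Lengths are in mm, angles in degrees, forces in N, time in s.
With the tool pointing down it reaches from about 300 to 850 mm from the base axis. Payload 4.2 kg.
Tool frame: the origin (TCP) lies at the very end of the fingers, on their centre line; the grasp point (between the pads) lies 19 mm behind it; x points along the fingers, z is the direction in which the jaws open and shut, and the axes are right-handed (so a half turn about x gives the same grasp; the last joint's range is limited). The gripper opens to 91 mm and grips with 3 to 60 N. Pads are 32 mm wide; open, the fingers measure 118 mm over their backs; the gripper's body (76 mm by 178 mm) begins 60 mm behind the grasp point.
Start: joints at [64.687, 18.312, 89.639, -0, 72.044, -1.146], TCP at [235.412, 524.621, 186.276] pointing down, gripper open.
Joint ranges: [-177.97, 177.97], [-48.28, 115.42], [12.27, 149.76], [-77.06, 257.06], [2.81, 150.46], [-146.56, 146.56]. Speed limits (degrees/s): [147.25, 147.25, 180, 180, 180, 180].

### API

Orientations are given as [roll, pitch, yaw] about the fixed x, y, z axes, in that order (R = Rz(yaw) Ry(pitch) Rx(roll)).
In Python, from workcell import state, grab_frame, camera_info, env, search_frame, place_of gives the robot as it stands.
- The arm moves only by the tool drive_tool, never from a script. Its argument "plan" is a list of rows, each a list of 7 numbers: the turn, a rotation vector about the world's x, y, z in degrees, then the shift along the world's x, y, z in mm, then the finger opening in mm, from 0 to 91.2. In form: [[wx, wy, wz, dx, dy, dz, jaw], ...]. A call has 1 to 10 rows; each row is the pose to reach, as a shift and turn from the pose measured when the call began; what a row does not reach only later rows make up. A row lasts 1/8 s, in which the tool goes at most 62.5 mm and 10.7 degrees, less where a joint would pass 70% of its speed; a pose out of reach is approached as far as the arm can. A call with a gripper value outside its range is refused whole. The fingers move at their own pace and stop on an object; "grip_force" is the grip in N (left out, the last holds). Time passes only in rows, so rows that repeat a pose let the fingers close. It gives the time, the measured TCP pose, the force and the opening at its end, in the units of the state.
- state(): the state, without advancing time (a new reading comes with each control period).
- grab_frame(name): name is "scene" or "top" or "wrist"; returns the picture (420x560x3 uint8, red, green, blue); there is no depth.
- camera_info(name): a dict with "intrinsics" (3x3 intrinsics, pixels), "origin" and "orientation" of the camera in the world; the wrist camera has in their place "hand_eye" (4x4, takes a point from camera to tool coordinates, whose origin is the TCP and whose axes are the tool frame's). Camera axes: x right, y down, z forward; pixel columns grow to the right and rows downward; lengths in mm; the calibration is good to about 2 mm. The wrist camera is an equidistant fisheye: a pixel r from the principal point sees the ray r / f radians off the axis. A picture is of the moment at which its call begins: read the wrist's pose just before it. camera_info takes no time and is no camera call.
- env.job_done(): hands the job in, once; it reports no verdict.
Trained networks look in the newest picture that a camera, given by its name, has taken for a name from the list of things; names that differ only in an ending like _2 or _b are one class to them, and where a whole thing is asked for, a point or a joint stands for the part that bears it (a point fixed in the world has none). Each returns a list of dicts, best first, with "p" (0 to 1); they miss things now and then, are a little off and sometimes report something else, mostly with a low value. They report only what shows in the picture. A call takes as long as a camera call. They do not tell look-alikes from the thing itself.
- search_frame(camera, label): "rect" ([left, top, right, bottom] as shares, 0 to 1, of the picture: columns of its width, rows of its height, round what is visible of it).
- place_of(camera, label): "location" ([column, row] as shares, 0 to 1, of the picture: columns of its width, rows of its height: a listed point, or the origin of a listed thing).
The state is a dict: "time_s": time; "qpos": joint angles; "qvel": joint speeds; "effort": joint torques, N m; "ee_pos": TCP position; "ee_rot": TCP orientation; "force": force on the tool from outside, world axes, zero at the start; "torque": the same for the moment, N m; "gripper_width": finger opening in mm.
Only numpy, scipy, OpenCV 4.12 (cv2) and the standard library are available. Lean on these libraries where they do the work, as an engineer would, in place of code of your own. Each camera call takes 0.05 s, during which the arm holds its last target. There are 200 camera calls.

### The job

The loaded dish of the kitchen scale was set down crooked: it leans, perched on the locating pin hidden under it. Without lifting it or touching the crock in it, nudge the dish sideways until it drops home over the pin and sits level, then press the orange zero key and let go. Be gentle, for the weighing cell is delicate: never push on the dish with more than about 1.2 kilos (12 N) or on the scale and its key with more than 2 kilos (20 N), and leave the other things on the table where they are.

Things in the scene. Friction and masses are not known exactly. Their poses are not given: they have to be found in the camera images.
- scale: White digital kitchen scale, fixed. Flat housing, top 24 mm above the table. Origin at table level under the middle of the dish's place, z up; the housing reaches 140 mm from it to the front (-x, the strip with display and key), 95 mm to the back (+x) and 95 mm to either side (y).
- middle (a point): Middle of the dish's place, 27 mm above the table, level with the top of the grey carrier (84 mm across) that is clamped to the weighing cell under the dish. At the carrier's centre stands the steel locating pin: 8 mm tall, 18.8 mm thick for the lower 5 mm, 16 mm at the top. Pin and carrier are out of sight and up to 7 mm off this point along the scale's x and y.
- dish: Round steel weighing dish, loose, 160 to 260 g. Origin at the centre of its lowest face, z up through it. Rim 170 mm across, 34 mm above the origin, side nearly upright (162 mm across at 14 mm), inner floor at 13 mm. It leans by 5 to 10 degrees: the pin is under its high side. Home, it sits level, its origin at the height of the point middle, at any yaw.
- socket (a point): Mouth of the hidden socket, 21 mm across, 10 mm deep, in the flat black eight-sided hub under the dish (132 mm across, 10 mm thick); same point as the dish's origin, 14 to 50 mm from the pin at the start. Dish and crock drag at 2 to 4 N. When the pin catches, the push rises steeply; if the dish still leans then, back off and nudge again. Meeting it at over 15 mm/s jolts it.
- crock: White ceramic crock with a blue lid and knob, loose, 92 to 96 mm across and 70 mm tall, 150 to 310 g, standing about in the middle of the dish. Origin at the centre of its underside.
- zero_key_top (a point): Centre of the top of the round orange zero key (22 mm across), which stands 6 mm proud of the scale's front strip, 30 mm above the table, beside the display. Pressed straight down.
- zero_key (a joint): Travel of the zero key: 0 up, 0.004 m fully down. It takes about 1.2 N to start and 3.6 N fully down and springs back.
- mixing_bowl: Large open stainless mixing bowl, 240 mm across, 95 mm tall, to be left alone. Origin under its centre.
- spoon: Spoon with a red handle, 190 mm long, lying on the table, to be left alone. Origin under its middle, x towards the tip.
- soy_bottle: Amber glass bottle with a red cap, 60 mm across, 170 mm tall, to be left alone. Origin under its centre.
- mug: White mug, 80 mm across, 90 mm tall, to be left alone. Origin under its centre.
- sauce_plate: Small blue sauce plate, 100 mm across, 18 mm tall, to be left alone. Origin under its centre.
- rolling_pin: Wooden rolling pin, 44 mm thick and 330 mm long, to be left alone. Origin under its middle, y along it.
There are look-alikes about, which are no part of the job. What is shaped like the crock but green is not meant.

How it is judged (in metres and radians):
On the way, in this order (a step that is already met when the one before it is completed fails the run):
1. the dish has dropped over the pin and sits level on the carrier, untouched (horizontal distance between dish and middle below 0.015 m and z of dish in the frame of middle below 0.002 m and angle between dish's own z axis and vertical below 0.03 rad and contact force between each of the arm, the fingers and dish below 0.5 N), for 0.2 s.
2. with the dish home, the zero key is pressed down (horizontal distance between dish and middle below 0.015 m and z of dish in the frame of middle below 0.002 m and angle between dish's own z axis and vertical below 0.03 rad and value of joint zero_key above 0.003 m), for 0.05 s.
At the end, for the whole second after the job is handed in: The dish is home: its origin less than 2 mm above the carrier's top (the height of the point middle) and within 15 mm sideways of that point, level within 0.03 rad, at rest; the crock stands upright (within 0.1 rad) on the dish's floor, within 40 mm of its centre; the zero key is up again (horizontal distance between dish and middle below 0.015 m and z of dish in the frame of middle below 0.002 m and angle between dish's own z axis and vertical below 0.03 rad and angle between crock's own z axis and vertical below 0.1 rad and horizontal distance between crock and dish below 0.04 m and z of crock in the frame of dish below 0.019 m and linear speed of dish below 0.01 m/s and value of joint zero_key below 0.001 m); the robot touches nothing.
It fails at once if pushing on the dish with more than 12 N (contact force between any of the fingers, the arm and dish above 12 N).
It fails at once if pushing on the scale or its key with more than 20 N (contact force between any of the fingers, the arm and scale above 20 N).
It fails at once if lifting the dish off the scale (origin more than 25 mm above the point middle) (z of dish in the frame of middle above 0.025 m).
It fails at once if touching the crock with more than 1 N (contact force between any of the fingers, the arm and crock above 1 N).
It fails at once if moving one of the other things by more than 30 mm (distance of any of mixing_bowl, spoon, soy_bottle, mug, sauce_plate, rolling_pin from where it was at the start of the episode above 0.03 m).
It also fails if it takes over 72 s, if anything falls off the work surface, if the arm or the gripper's body presses on something with over 40 N, if the wrist force passes 120 N, or if a joint passes its speed limit or range.

## Working session

There is one attempt and no reset: what is moved stays moved. The work goes in short steps, Python scripts to look and compute and a tool call to move; the robot and the scene stay as the last step left them, time stands still between calls to the robot, and variables do not carry over. Pictures are saved under pics/ and viewed, about 8 in all and at most 12, crops included, and the job is handed in when it is done.

Besides the shell and the picture viewer there is one more tool, called after "Call:" as name(argument=value, ...) on one line, values as JSON. drive_tool: Moves the arm, as the interface text tells. Its arguments: {"type":"object","properties":{"plan":{"type":"array"},"grip_force":{"type":"number"}},"required":["plan"]}

```bash
mkdir -p pics && cat > h.py <<'E'
import numpy as np,cv2
from scipy.spatial.transform import Rotation as R
from workcell import state,grab_frame,camera_info,env,search_frame,place_of
def save(n,f): cv2.imwrite('pics/'+f,cv2.cvtColor(grab_frame(n),cv2.COLOR_RGB2BGR))
def cam(n):
    c=camera_info(n); return np.array(c['intrinsics']),np.array(c['origin']),c['orientation']
E
python3 - <<'E'
from h import *
for n in ('scene','top'):
    print(n,camera_info(n)); save(n,n+'0.png')
    for l in ('scale','dish','crock','zero_key_top','middle','socket','mixing_bowl','spoon','soy_bottle','mug','sauce_plate','rolling_pin'):
        try: print(l,[(round(d['p'],2),np.round(np.array(d['location'])*[560,420],1).tolist()) for d in place_of(n,l)][:3])
        except Exception as e: print(l,e)
print(camera_info('wrist')); print(state())
E
```

```text
scene {'intrinsics': array([[487.28170518,   0.        , 273.54175957],
       [  0.        , 487.28170518, 209.76592624],
       [  0.        ,   0.        ,   1.        ]]), 'origin': array([1520.27117858,  401.64377875,  998.94063146]), 'orientation': array([-130.91831686,   -1.07388051,  113.75133852])}
scale [(0.84, [267.6, 237.1]), (0.57, [169.4, 197.2])]
dish [(0.96, [276.0, 224.3]), (0.42, [279.4, 229.5])]
crock [(0.85, [303.9, 301.9]), (0.82, [278.0, 225.7]), (0.68, [339.4, 251.1])]
zero_key_top [(0.56, [167.1, 196.1]), (0.35, [252.4, 206.1])]
middle [(0.83, [266.5, 227.7])]
socket [(0.77, [276.7, 228.2])]
mixing_bowl [(0.74, [190.9, 271.5]), (0.62, [437.4, 270.4])]
spoon [(0.75, [386.4, 220.7]), (0.68, [188.1, 270.0])]
soy_bottle [(0.73, [147.6, 236.2]), (0.47, [252.5, 201.4])]
mug [(0.8, [189.0, 269.9]), (0.51, [249.7, 204.9])]
sauce_plate [(0.97, [168.6, 196.2])]
rolling_pin [(0.65, [191.9, 163.1])]
top {'intrinsics': array([[406.06423609,   0.        , 282.16923039],
       [  0.        , 406.06423609, 211.63883523],
       [  0.        ,   0.        ,   1.        ]]), '
[... 1098 characters left out ...]
00000e+00,  0.00000000e+00,
         1.00000000e+00]])}
{'time_s': 1.3, 'qpos': array([ 6.46870371e+01,  1.83118532e+01,  8.96398736e+01, -1.33227687e-03,
        7.20443874e+01, -1.14558379e+00]), 'qvel': array([ 0.06392785, -0.03823175, -0.00092359, -0.04184191,  0.11698829,
       -0.04636356]), 'effort': array([ 1.04409384e-03, -4.12351978e+01, -2.32231414e+01,  7.28774979e-02,
        3.72559775e-02, -5.81888031e-07]), 'ee_pos': array([235.41430389, 524.6091813 , 186.27046494]), 'ee_rot': array([-19.20991305,  89.99591267,  46.62311847]), 'force': array([-0.14161122, -0.85375886, -0.33619093]), 'torque': array([-0.05093919,  0.0516939 ,  0.05151506]), 'gripper_width': 91.60693746348699}
```

```bash
python3 - <<'E'
import cv2
a=cv2.imread('pics/top0.png');b=cv2.imread('pics/scene0.png')
cv2.imwrite('pics/topc.png',cv2.resize(a[110:290,180:420],None,fx=3.3,fy=3.3,interpolation=cv2.INTER_CUBIC))
cv2.imwrite('pics/scenec.png',cv2.resize(b[140:320,140:380],None,fx=3.3,fy=3.3,interpolation=cv2.INTER_CUBIC))
E
```

```text
(no output)
```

View pics/topc.png

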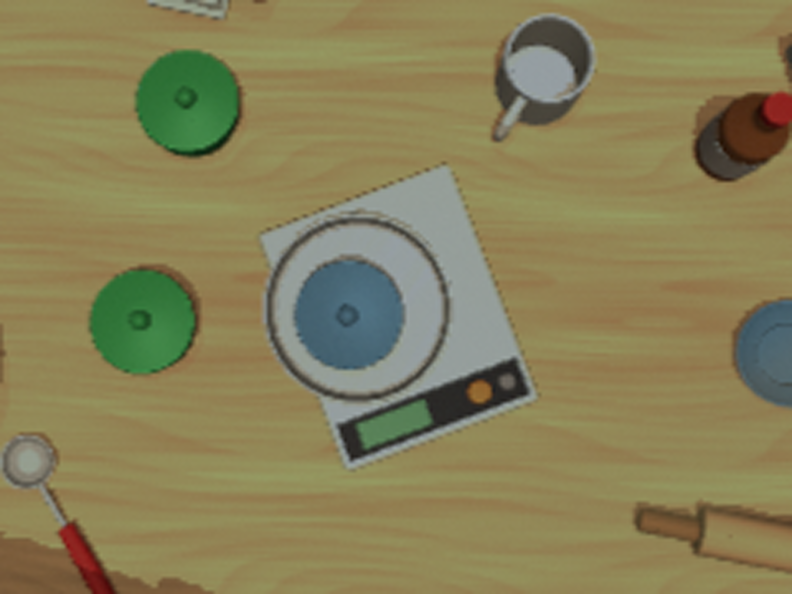

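View pics/scenec.png

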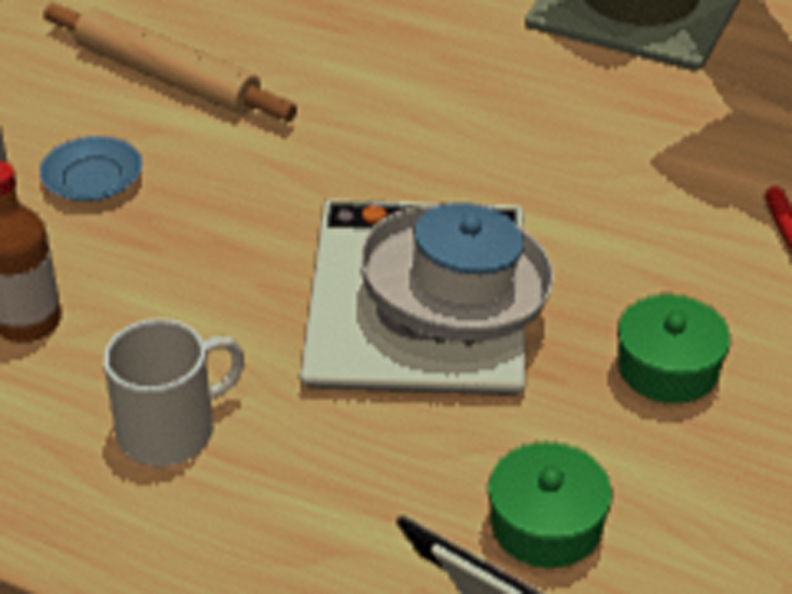

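The top view shows the scale yawed about 20°, with the dish (blue lid) shifted left of the scale's middle. The orange key is at crop (480,391). In the scene view the dish's near-left side (+x, -y) is raised. Next I'll measure the scale and dish by fitting these outlines.

```bash
cat >> h.py <<'E'
def Rm(o): return R.from_euler('xyz',o,degrees=True).as_matrix()
def proj(n,P):
    K,o,e=cam(n); q=(np.atleast_2d(P)-o)@Rm(e); q=q@K.T; return q[:,:2]/q[:,2:]
def back(n,uv,z):
    K,o,e=cam(n); uv=np.atleast_2d(uv); d=np.c_[uv,np.ones(len(uv))]@np.linalg.inv(K).T@Rm(e).T
    return o+d*((z-o[2])/d[:,2])[:,None]
def rim_pts(p,r=85,h=34,N=360):
    x,y,z,a,b=p; t=np.linspace(0,2*np.pi,N,endpoint=False)
    M=R.from_rotvec([a,b,0],degrees=True).as_matrix()
    return np.c_[r*np.cos(t),r*np.sin(t),0*t+h]@M.T+[x,y,z]
E
python3 - <<'E'
from h import *
from scipy.optimize import least_squares
tc=np.array([[262,236],[450,164],[537,398],[350,467],[480,391],[348,315]])/3.3+[180,110]
c=back('top',tc[:4],24)
print('corners',c.round(1))
# order: back-left, back-right, front-right, front-left
def f(p):
    t=np.radians(p[2]);M=np.array([[np.cos(t),-np.sin(t)],[np.sin(t),np.cos(t)]])
    return (np.array([[95,95],[95,-95],[-140,-95],[-140,95]])@M.T+p[:2]-c[:,:2]).ravel()
s=least_squares(f,[500,0,20]);print('scale',s.x.round(2),f(s.x).round(1))
print('key',back('top',tc[4:5],30),'knob/lid',back('top',tc[5:],115))
sc=back('scene',np.array([[330,203],[522,207],[303,383],[524,384],[374,214]])/3.3+[140,140],24);print('scene corners FR FL BR BL key',sc.round(1))
T=np.array([[267,307],[449,305],[358,216],[358,399],[294,244],[424,243],[294,372],[424,370]])/3.3+[180,110]
S=np.array([[362,265],[551,285],[460,335],[400,314],[520,327],[374,225],[375,294],[545,308]])/3.3+[140,140]
def g(p):
    r=[]
    for n,Q in(('top',T),('scene',S)):
        q=proj(n,rim_pts(p)).astype(np.float32).reshape(-1,1,2)
        r+=[cv2.pointPolygonTest(q,tuple(map(float,u)),True) for u in Q]
    return np.array(r)
for z0 in (0,3):
    s=least_squares(g,[s.x[0],s.x[1],30,-3,-3] if z0==0 else s.x,diff_step=1e-3);print('dish',s.x.round(2),g(s.x).round(2))
a,b=s.x[3:];n=R.from_rotvec([a,b,0],degrees=True).as_matrix()[:,2];print('normal',n,'tilt',np.degrees(np.arccos(n[2])),'high dir',np.degrees(np.arctan2(-n[1],-n[0])))
E
```

```text
corners [[ 627.4  103.1   24. ]
 [ 698.2  -69.    24. ]
 [ 484.  -152.2   24. ]
 [ 417.1   16.8   24. ]]
scale [577.57 -16.95  21.85] [ 3.   3.5  2.9 -0.8 -1.  -5.  -4.8  2.3]
key [[488.98259456 -99.73006052  30.        ]] knob/lid [[548.43033133  20.72211504 115.        ]]
scene corners FR FL BR BL key [[ 491.4 -145.1   24. ]
 [ 420.2   21.3   24. ]
 [ 709.4  -60.5   24. ]
 [ 633.2  107.3   24. ]
 [ 488.4 -100.6   24. ]]
dish [564.12   7.41  22.86  -9.4   -7.21] [ 0.51  1.08  1.02  1.08  1.1   0.72  0.77  1.33  0.27 -0.21  0.13 -0.17
  0.73 -0.19 -0.44  0.21]
dish [564.12   7.41  22.86  -9.4   -7.21] [ 0.51  1.08  1.02  1.08  1.1   0.72  0.77  1.33  0.27 -0.21  0.13 -0.17
  0.73 -0.19 -0.44  0.21]
normal [-0.12501483  0.16281475  0.97870458] tilt 11.845530040618659 high dir -52.48169036439995
```

```bash
python3 - <<'E'
from h import *
s=state();M=Rm(s['ee_rot']);print(M.round(3))
u=np.radians(-53);print('y azimuth now',np.degrees(np.arctan2(M[1,1],M[0,1])),'want',180-53)
# edge-based refit of rim with constrained tilt; refine using image gradients
from scipy.optimize import least_squares
im={n:cv2.imread(f'pics/{n}0.png') for n in('top','scene')}
for n in('top','scene'):
    for l in('dish','scale'):
        print(n,l,[(round(d['p'],2),(np.array(d['rect'])*[560,420,560,420]).round(1).tolist()) for d in search_frame(n,l)][:2])
E
```

```text
[[ 0.    -0.912  0.409]
 [ 0.     0.409  0.912]
 [-1.    -0.     0.   ]]
y azimuth now 155.83303147399968 want 127
top dish [(0.82, [259.9, 171.6, 319.4, 232.6])]
top scale [(0.65, [254.8, 159.1, 345.4, 250.6]), (0.35, [271.2, 190.6, 304.7, 218.2])]
scene dish [(0.71, [248.3, 198.6, 306.3, 244.1])]
scene scale [(0.86, [233.8, 200.9, 300.9, 258.7])]
```

Call:
drive_tool(plan=[[0,0,-6,50,-82,10,60],[0,0,-12,100,-164,20,60],[0,0,-18,150,-246,20,60],[0,0,-24,200,-325,20,60],[0,0,-29,235,-385,20,60],[0,0,-29,245,-405,15,60],[0,0,-29,245,-405,15,60],[0,0,-29,245,-405,15,60],[0,0,-29,245,-405,15,60]])

```text
time_s: 2.62
ee_pos: [481.4, 117.6, 201.2]
ee_rot: [-88.0, 90.0, -51.4]
force: [-0.1, 0.6, 0.6]
gripper_width: 59.9
```

```bash
cat >> h.py <<'E'
def wproj(P,s,mode=None):
    c=camera_info('wrist');K=np.array(c['intrinsics']);H=np.array(c['hand_eye'])
    q=((np.atleast_2d(P)-s['ee_pos'])@Rm(s['ee_rot'])-H[:3,3])@H[:3,:3]
    r=np.hypot(q[:,0],q[:,1]);th=np.arctan2(r,q[:,2]);return np.c_[K[0,2]+K[0,0]*th*q[:,0]/r,K[1,2]+K[0,0]*th*q[:,1]/r]
def wback(uv,s,z):
    c=camera_info('wrist');K=np.array(c['intrinsics']);H=np.array(c['hand_eye']);uv=np.atleast_2d(uv).astype(float)
    d=(uv-K[:2,2])/K[0,0];th=np.linalg.norm(d,axis=1);v=np.c_[d/th[:,None]*np.sin(th)[:,None],np.cos(th)]
    M=Rm(s['ee_rot']);o=s['ee_pos']+M@H[:3,3];v=v@H[:3,:3].T@M.T;return o+v*((z-o[2])/v[:,2])[:,None]
E
python3 - <<'E'
from h import *
import pickle
s=state();save('wrist','w1.png');pickle.dump(s,open('s1.pkl','wb'));print(s['time_s'],s['ee_pos'],s['ee_rot'],s['force'],s['gripper_width'])
a=cv2.imread('pics/w1.png');cv2.imwrite('pics/w1b.png',cv2.resize(a,None,fx=1.42,fy=1.42,interpolation=cv2.INTER_CUBIC))
E
```

```text
2.625 [481.40423973 117.64358048 201.15005081] [-88.00992178  89.98477268 -51.4147256 ] [-0.14204626  0.55586577  0.56053051] 59.909433410185116
```

View pics/w1b.png

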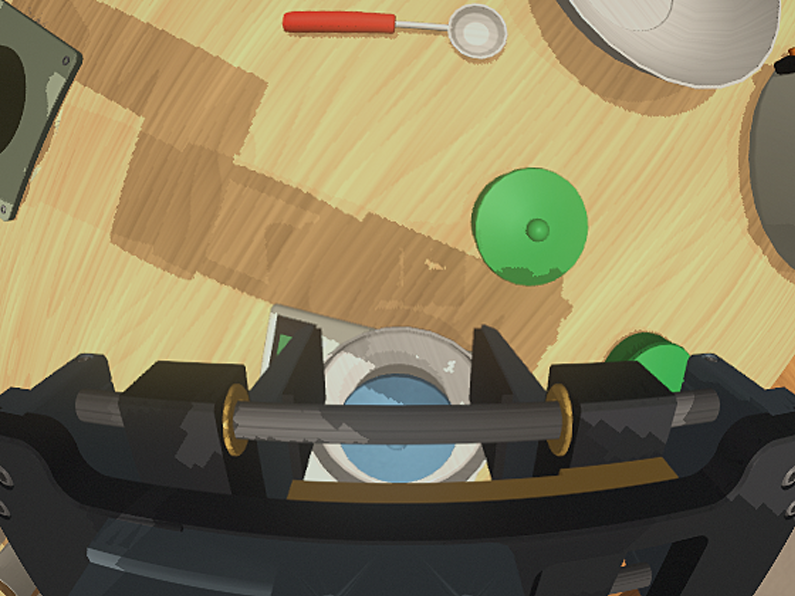

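The gripper hides the dish in this view. I'll shift the tool across for one clear wrist view, then come back.

Call:
drive_tool(plan=[[0,0,0,28,-38,10,60],[0,0,0,60,-80,30,60],[0,0,0,90,-120,40,60],[0,0,0,115,-153,40,60],[0,0,0,125,-167,40,60],[0,0,0,125,-167,40,60],[0,0,0,125,-167,40,60]])

```text
time_s: 3.55
ee_pos: [604.7, -46.4, 241.2]
ee_rot: [100.0, 89.9, 136.8]
force: [-0.3, -0.5, 0.1]
gripper_width: 60.0
```

```bash
python3 - <<'E'
from h import *
import pickle
s=state();save('wrist','w2.png');pickle.dump(s,open('s2.pkl','wb'));print(s['time_s'],s['ee_pos'],s['ee_rot'],s['force'])
for l in('dish','zero_key_top','middle','crock','socket'): print(l,[(round(d['p'],2),(np.array(d['location'])*[560,420]).round(1).tolist()) for d in place_of('wrist',l)][:3])
a=cv2.imread('pics/w2.png');cv2.imwrite('pics/w2b.png',cv2.resize(a,None,fx=1.42,fy=1.42,interpolation=cv2.INTER_CUBIC))
E
```

```text
3.55 [604.74278616 -46.42171933 241.15554006] [ 99.98104246  89.89751834 136.7566877 ] [-0.26672967 -0.51890219  0.06168595]
dish [(0.72, [281.5, 119.3])]
zero_key_top [(0.7, [186.8, 159.2])]
middle []
crock [(0.9, [281.0, 116.6]), (0.73, [360.3, 4.4]), (0.73, [449.0, 115.9])]
socket []
```

View pics/w2b.png

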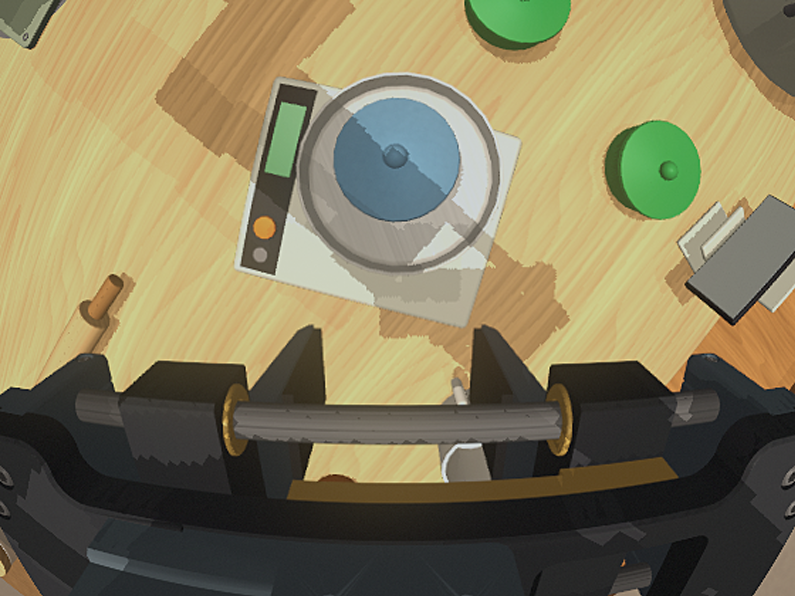

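```bash
cat > fit.py <<'E'
from h import *
import pickle
from scipy.optimize import least_squares
s2=pickle.load(open('s2.pkl','rb'))
w=lambda l:np.array(l)/1.42
c=wback(w([[521,137],[467,327],[236,270],[275,79]]),s2,24)
def f(p):
    t=np.radians(p[2]);M=np.array([[np.cos(t),-np.sin(t)],[np.sin(t),np.cos(t)]])
    return (np.array([[95,95],[95,-95],[-140,-95],[-140,95]])@M.T+p[:2]-c[:,:2]).ravel()
s=least_squares(f,[580,-15,20]);print('scale',s.x.round(2),f(s.x).round(1),'key',wback(w([264,227.5]),s2,30).round(1))
W=w([[300,170],[499,172],[399,73],[400,271]])
S=np.array([[362,265],[551,285],[460,335],[400,314],[520,327],[374,225],[375,294],[545,308]])/3.3+[140,140]
T=np.array([[267,307],[449,305],[358,216],[358,399]])/3.3+[180,110]
def res(sets):
  def g(p):
    r=[]
    for n,Q in sets:
        P=rim_pts(p);q=(wproj(P,s2) if n=='w' else proj(n,P)).astype(np.float32).reshape(-1,1,2)
        r+=[cv2.pointPolygonTest(q,tuple(map(float,u)),True) for u in Q]
    return np.array(r)
  return g
for nm,sets in(('w+s',[('w',W),('scene',S)]),('w+s+t',[('w',W),('scene',S),('top',T)])):
    g=res(sets);q=least_squares(g,[564,7,28,-5,-4],diff_step=1e-3).x
    n=R.from_rotvec([q[3],q[4],0],degrees=True).as_matrix()[:,2]
    print(nm,q.round(1),'tilt',np.degrees(np.arccos(n[2])).round(2),'high',np.degrees(np.arctan2(-n[1],-n[0])).round(1),'res',g(q).round(1))
    v=s.x[:2]-q[:2];print('  to middle',v.round(1),np.hypot(*v).round(1),np.degrees(np.arctan2(v[1],v[0])).round(1))
E
python3 fit.py
```

```text
scale [581.14 -14.1   22.71] [ 2.1  3.   3.2 -0.6 -1.3 -4.1 -4.   1.8] key [[491.9 -99.   30. ]]
w+s [564.9  11.   20.5  -6.   -8.6] tilt 10.52 high -35.0 res [ 1.7  0.8 -0.5  0.5  0.2  0.6 -0.3 -0.1  0.4 -2.  -0.1  0.7]
  to middle [ 16.2 -25.1] 29.9 -57.2
w+s+t [565.   10.8  20.   -6.2  -8.9] tilt 10.86 high -34.8 res [ 1.6  0.7 -0.8  0.5  0.2  0.5 -0.3 -0.1  0.5 -2.  -0.2  0.7  1.3  0.6
  0.9  1. ]
  to middle [ 16.1 -24.9] 29.7 -57.1
```

```bash
cat > fit2.py <<'E'
import io,contextlib
with contextlib.redirect_stdout(io.StringIO()):
    from fit import *
def full(p):
    t=np.radians(np.hypot(p[2],p[3]));return [p[0],p[1],24+66*np.sin(t)+(p[4] if len(p)>4 else 0),p[2],p[3]]
def show(nm,p):
    q=np.array(full(p));n=R.from_rotvec([q[3],q[4],0],degrees=True).as_matrix()[:,2]
    print(nm,q.round(1),'tilt',np.degrees(np.arccos(n[2])).round(2),'high',np.degrees(np.arctan2(-n[1],-n[0])).round(1))
if __name__=='__main__':
    g=res([('w',W),('scene',np.delete(S,5,0)),('top',T)])
    p=least_squares(lambda p:g(full(p)),[564,7,-5,-4],diff_step=1e-3,loss='soft_l1').x
    show('constr',p);print(g(full(p)).round(1));np.save('p.npy',p)
    out=[]
    for n,f in(('wrist','w2'),('scene','scene0')):
        P=rim_pts(full(p));q=wproj(P,s2) if n=='wrist' else proj(n,P)
        Kx=6 if n=='scene' else 3.8;x0,y0=(q.min(0)-8).astype(int);x1,y1=(q.max(0)+8).astype(int)
        im=cv2.resize(cv2.imread(f'pics/{f}.png')[y0:y1,x0:x1],None,fx=Kx,fy=Kx,interpolation=cv2.INTER_CUBIC)
        for u in q[::6]: cv2.circle(im,tuple(((u-[x0,y0]+.5)*Kx).astype(int)),1,(0,0,255),-1)
        print(n,x0,y0,Kx,im.shape);out.append(im)
    H=max(o.shape[0] for o in out);im=np.hstack([cv2.copyMakeBorder(o,0,H-o.shape[0],0,4,0) for o in out]);im=im[:,:1200]
    k=min(1,800/im.shape[1]);cv2.imwrite('pics/ov1.png',cv2.resize(im,None,fx=k,fy=k,interpolation=cv2.INTER_AREA));print(k)
E
python3 fit2.py
```

```text
constr [561.   13.6  27.8  -3.   -1.4] tilt 3.34 high -65.2
[ 3.7  1.9  3.7  0.7  0.4  1.2 -0.   1.1 -0.8  0.8 -0.6  2.1  0.5  1.2
  1.1]
wrist 199 39 3.8 (608, 616, 3)
scene 241 193 6 (336, 450, 3)
0.74487895716946
```

View pics/ov1.png

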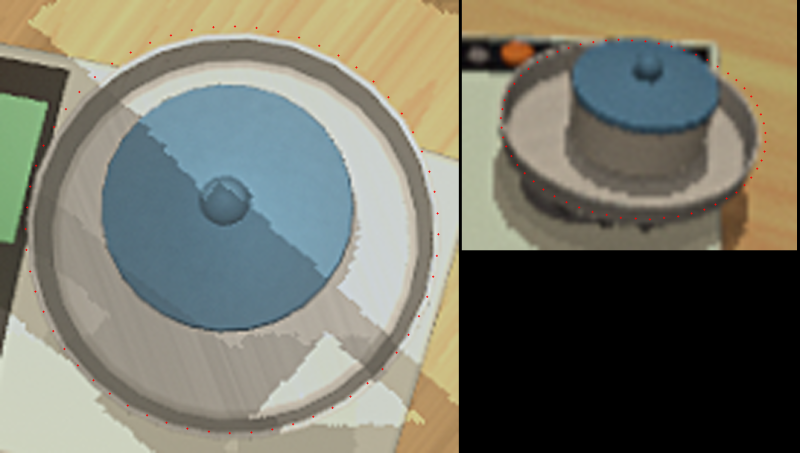

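```bash
cat > fit3.py <<'E'
from fit2 import *
import sys
def edges(img,q,lo=-4,hi=4):
    """strongest gradient along outward normals of closed curve q; returns offsets & weights"""
    g=cv2.GaussianBlur(img,(0,0),0.8).astype(np.float32)
    t=np.roll(q,-1,0)-np.roll(q,1,0);n=np.c_[t[:,1],-t[:,0]];n/=np.linalg.norm(n,axis=1)[:,None]
    if ((q-q.mean(0))*n).sum()<0:n=-n
    o=np.arange(lo,hi+.01,.25);P=q[:,None]+n[:,None]*o[None,:,None]
    v=np.stack([cv2.remap(g[...,k],P[...,0].astype(np.float32),P[...,1].astype(np.float32),cv2.INTER_LINEAR) for k in range(3)],-1)
    d=np.abs(np.gradient(v,axis=1)).sum(-1);i=d.argmax(1);return o[i],d.max(1),n
def run(p,frames,iters=6):
    # p: x,y,a,b,r ; frames: (name,img,state)
    for _ in range(iters):
        data=[]
        for n,img,s in frames:
            P=rim_pts(full(p[:4]),r=p[4],N=120);q=wproj(P,s) if n=='w' else proj(n,P)
            o,w,nn=edges(img,q,*( (-4,4) if _<3 else (-2.5,2.5)));data.append((q+nn*o[:,None],nn,w/w.max()))
        def h(p):
            r=[]
            for (n,img,s),(t,nn,w) in zip(frames,data):
                P=rim_pts(full(p[:4]),r=p[4],N=120);q=wproj(P,s) if n=='w' else proj(n,P)
                r.append(((q-t)*nn).sum(1)*np.sqrt(w))
            return np.concatenate(r)
        p=least_squares(h,p,loss='soft_l1',f_scale=.5).x
    show('edge r=%.1f rms %.2f'%(p[4],np.sqrt(np.mean(h(p)**2))),p[:4]);return p
if __name__=='__main__':
    A=cv2.imread
    W_=('w',A('pics/w2.png'),s2);S_=('scene',A('pics/scene0.png'),None);T_=('top',A('pics/top0.png'),None)
    for r0 in (82.5,84):
      for fr in([W_,S_],[W_,S_,T_],[W_,T_]):
        p=run(np.array([563,10,-5,-4.,r0]),fr)
E
python3 fit3.py
```

```text
edge r=82.0 rms 0.77 [563.5  10.3  32.4  -5.7  -4.5] tilt 7.3 high -51.5
edge r=81.6 rms 1.11 [563.4  10.1  32.9  -6.5  -4.3] tilt 7.77 high -56.5
edge r=81.1 rms 1.19 [564.9   9.   41.6 -10.3 -11.5] tilt 15.46 high -41.7
edge r=82.0 rms 0.78 [563.5  10.3  32.4  -5.7  -4.6] tilt 7.33 high -51.2
edge r=81.6 rms 1.11 [563.5  10.1  33.1  -6.5  -4.4] tilt 7.89 high -56.0Traceback (most recent call last):
  File "fit3.py", line 31, in <module>
    p=run(np.array([563,10,-5,-4.,r0]),fr)
  File "fit3.py", line 24, in run
    p=least_squares(h,p,loss='soft_l1',f_scale=.5).x
      ~~~~~~~~~~~~~^^^^^^^^^^^^^^^^^^^^^^^^^^^^^^^
    return func(*args, **kwargs)
    result = trf(vector_fun.fun, vector_fun.jac, x0, f0, J0, lb, ub, ftol, xtol,
                 gtol, max_nfev, x_scale, loss_function, tr_solver,
                 tr_options.copy(), verbose, callback=callback_wrapped)
    return trf_no_bounds(
        fun, jac, x0, f0, J0, ftol, xtol, gtol, max_nfev, x_scale,
        loss_function, tr_solver, tr_options, verbose, callback=callback)
    f_new = fun(x_new)
    self._update_fun()
    ~~~~~~~~~~~~~~~~^^
    self.f = self.fun_wrapped(xp_copy(self.x))
             ~~~~~~~~~~~~~~~~^^^^^^^^^^^^^^^^^
    return np.atleast_1d(self.fun(x))
                         ~~~~~~~~^^^
    return self.f(x, *self.args, **self.kwargs)
           ~~~~~~^^^^^^^^^^^^^^^^^^^^^^^^^^^^^^
  File "fit3.py", line 21, in h
    P=rim_pts(full(p[:4]),r=p[4],N=120);q=wproj(P,s) if n=='w' else proj(n,P)
                                          ~~~~~^^^^^
  File "h.py", line 18, in wproj
    c=camera_info('wrist');K=np.array(c['intrinsics']);H=np.array(c['hand_eye'])
ValueError: time passes only in moves, steps and waits
```

Fit result: dish at about (563.5, 10), leaning 7.5° with its high side at about -54°. The middle is about 30 mm away in the same direction, and the lean geometry gives d≈27 mm. I'll go to the low side and straddle the rim with both fingertips.

Call:
drive_tool(plan=[[0,0,0,-35,48,0,60],[0,0,0,-75,103,0,60],[0,0,0,-112,154,0,60],[0,0,0,-112,154,-40,60],[0,0,0,-112,154,-90,60],[0,0,0,-112,154,-140,60],[0,0,0,-112,154,-180,60],[0,0,0,-112,154,-196,60],[0,0,0,-112,154,-196,60],[0,0,0,-112,154,-196,60]])

```text
time_s: 5.1
ee_pos: [494.1, 106.8, 46.4]
ee_rot: [-9.5, 89.9, 27.2]
force: [-1.1, 0.1, 0.6]
gripper_width: 59.7
```

```bash
python3 - <<'E'
from h import *
save('scene','sc2.png')
s=state();print(s['time_s'],s['ee_pos'],s['force'],Rm(s['ee_rot'])[:,1])
a=cv2.imread('pics/sc2.png')[150:290,200:370];cv2.imwrite('pics/sc2b.png',cv2.resize(a,None,fx=4,fy=4,interpolation=cv2.INTER_CUBIC))
E
```

```text
5.15 [494.31113251 106.76691345  46.61781055] [0.1420943  0.23523925 0.00633548] [-5.98125743e-01  8.01402035e-01 -6.10499039e-04]
```

View pics/sc2b.png

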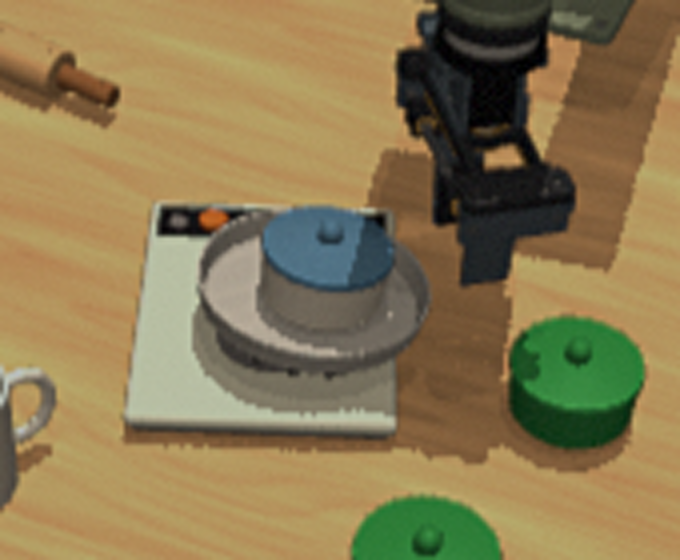

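The fingers stand clear on the low side, at (485,240) in this crop, with a gap to the rim. Now a slow approach.

Call:
drive_tool(plan=[[0,0,0,0.9,-1.2,0,60],[0,0,0,1.8,-2.4,0,60],[0,0,0,2.6,-3.6,0,60],[0,0,0,3.5,-4.9,0,60],[0,0,0,4.4,-6.1,0,60],[0,0,0,5.3,-7.3,0,60],[0,0,0,6.2,-8.5,0,60],[0,0,0,7.1,-9.7,0,60],[0,0,0,7.9,-10.9,0,60],[0,0,0,8.8,-12.1,0,60]])

```text
time_s: 6.4
ee_pos: [503.2, 94.6, 46.6]
ee_rot: [-13.3, 89.9, 23.5]
force: [-0.5, -0.0, 0.1]
gripper_width: 60.1
```

Call:
drive_tool(plan=[[0,0,0,0.6,-0.8,0,60],[0,0,0,1.2,-1.6,0,60],[0,0,0,1.8,-2.4,0,60],[0,0,0,2.4,-3.2,0,60],[0,0,0,2.9,-4.0,0,60]])

```text
time_s: 7.02
ee_pos: [506.1, 90.6, 46.6]
ee_rot: [-13.6, 89.9, 23.1]
force: [-0.4, -0.0, -0.5]
gripper_width: 60.0
```

Call:
drive_tool(plan=[[0,0,0,0.6,-0.8,0,60],[0,0,0,1.2,-1.6,0,60],[0,0,0,1.8,-2.4,0,60],[0,0,0,2.4,-3.2,0,60],[0,0,0,2.9,-4.0,0,60]])

```text
time_s: 7.65
ee_pos: [509.0, 86.5, 46.6]
ee_rot: [-13.4, 89.9, 23.3]
force: [0.5, -0.1, -0.6]
gripper_width: 60.1
```

Call:
drive_tool(plan=[[0,0,0,0.6,-0.8,0,60],[0,0,0,1.2,-1.6,0,60],[0,0,0,1.8,-2.4,0,60],[0,0,0,2.4,-3.2,0,60],[0,0,0,2.9,-4.0,0,60]])

```text
time_s: 8.28
ee_pos: [512.0, 82.4, 46.6]
ee_rot: [-13.6, 89.9, 23.2]
force: [-0.4, 0.0, -0.5]
gripper_width: 60.3
```

Call:
drive_tool(plan=[[0,0,0,0.6,-0.8,0,60],[0,0,0,1.2,-1.6,0,60],[0,0,0,1.8,-2.4,0,60],[0,0,0,2.4,-3.2,0,60],[0,0,0,2.9,-4.0,0,60]])

```text
time_s: 8.9
ee_pos: [514.9, 78.4, 46.6]
ee_rot: [-14.1, 89.9, 22.7]
force: [0.0, 0.2, 0.8]
gripper_width: 60.1
```

```bash
python3 - <<'E'
from h import *
save('scene','sc3.png');s=state();print(s['time_s'],s['ee_pos'],s['force'])
a=cv2.imread('pics/sc3.png')[160:270,225:345];cv2.imwrite('pics/sc3b.png',cv2.resize(a,None,fx=5,fy=5,interpolation=cv2.INTER_CUBIC))
E
```

```text
8.95 [515.01100512  78.30371971  46.61223329] [-0.15902606 -0.173722    0.09417983]
```

View pics/sc3b.png

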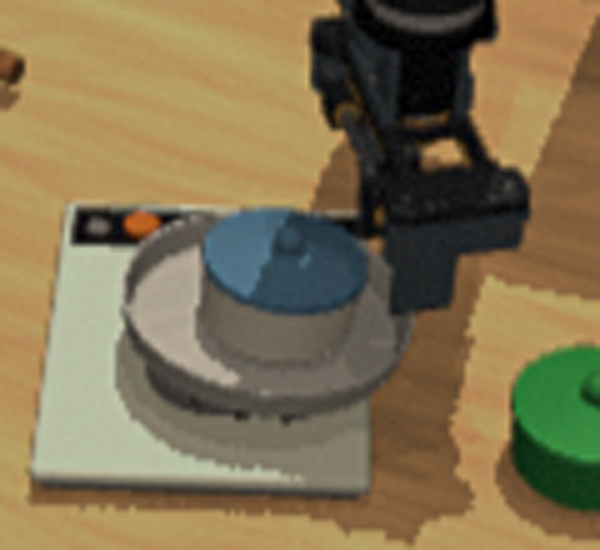

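```bash
python3 - <<'E'
from h import *
s=state();M=Rm(s['ee_rot'])
for z in(43.5,30,-43.5):
  for y in(-16,0,16):
    P=s['ee_pos']+M[:,1]*y+M[:,2]*z
    print('tool y,z',y,z,P.round(1),((proj('scene',P)[0]-[225,160]+.5)*5).round(0))
for nm,p in(('constr',[563.5,10.2,32.4,-5.8,-4.5]),('free',[565,10.8,20.2,-6.1,-8.7])):
    q=rim_pts(p,r=83);u=np.array([-.59,.81]);i=(q[:,:2]@u).argmax();print(nm,'low rim',q[i].round(1),(proj('scene',q[i])[0]-[225,160]+.5)*5)
    d=(q-s['ee_pos'])@M;print('  rim in tool frame with |z|<44: max y, heights', [(k,d[np.abs(d[:,2]-k).argsort()[:3]].round(0)[:,[0,1]].tolist()) for k in(-43,-30,30,43)])
E
```

```text
tool y,z -16 43.5 [559.4  91.5  46.7] [395. 362.]
tool y,z 0 43.5 [549.9 104.3  46.7] [422. 358.]
tool y,z 16 43.5 [540.3 117.1  46.7] [449. 354.]
tool y,z -16 30 [548.6  83.4  46.7] [389. 346.]
tool y,z 0 30 [539.1  96.2  46.7] [416. 343.]
tool y,z 16 30 [529.5 109.1  46.7] [443. 339.]
tool y,z -16 -43.5 [489.7  39.5  46.5] [356. 264.]
tool y,z 0 -43.5 [480.1  52.3  46.5] [382. 260.]
tool y,z 16 -43.5 [470.6  65.1  46.5] [408. 257.]
constr low rim [512.5  80.2  55.5] [407.22655194 295.04925124]
  rim in tool frame with |z|<44: max y, heights [(-43, [[-29.0, -151.0], [-10.0, -7.0], [-10.0, -8.0]]), (-30, [[-29.0, -157.0], [-10.0, -2.0], [-10.0, -2.0]]), (30, [[-10.0, -3.0], [-29.0, -155.0], [-29.0, -155.0]]), (43, [[-11.0, -10.0], [-28.0, -149.0], [-28.0, -148.0]])]
free low rim [512.2  80.8  39.1] [406.50480983 315.83977249]
  rim in tool frame with |z|<44: max y, heights [(-43, [[-17.0, -150.0], [8.0, -7.0], [8.0, -8.0]]), (-30, [[8.0, -2.0], [-19.0, -155.0], [-19.0, -156.0]]), (30, [[-22.0, -153.0], [5.0, -3.0], [5.0, -2.0]]), (43, [[3.0, -9.0], [-22.0, -146.0], [-22.0, -145.0]])]
```

```bash
python3 - <<'E'
from h import *
save('wrist','w3.png');save('top','t3.png')
a=cv2.imread('pics/sc3.png')[185:245,265:335];a=cv2.resize((255*(a/255.)**.5).astype(np.uint8),None,fx=5.5,fy=5.5,interpolation=cv2.INTER_CUBIC)
b=cv2.imread('pics/w3.png')[205:360,140:420];b=cv2.resize((255*(b/255.)**.6).astype(np.uint8),(800,443),interpolation=cv2.INTER_CUBIC)[:260]
t=cv2.imread('pics/t3.png')[165:240,240:340];t=cv2.resize((255*(t/255.)**.6).astype(np.uint8),None,fx=4,fy=4,interpolation=cv2.INTER_CUBIC)
H=330;im=np.zeros((H,800,3),np.uint8);im[:H,:385]=a[:H];im[:300,395:795]=t
cv2.imwrite('pics/v8.png',np.vstack([im,b]));s=state();print(s['time_s'])
K,o,e=cam('top');M=Rm(s['ee_rot'])
for z in(-43.5,43.5):
  for y in(-16,16): print(y,z,(proj('top',s['ee_pos']+M[:,1]*y+M[:,2]*z)[0]-[240,165])*4+[395,0])
E
```

```text
9.05
-16 -43.5 [550.58732423 248.02067268]
16 -43.5 [515.35930822 273.02273807]
-16 43.5 [483.11475475 152.7598745 ]
16 43.5 [448.00941256 177.58723283]
```

View pics/v8.png

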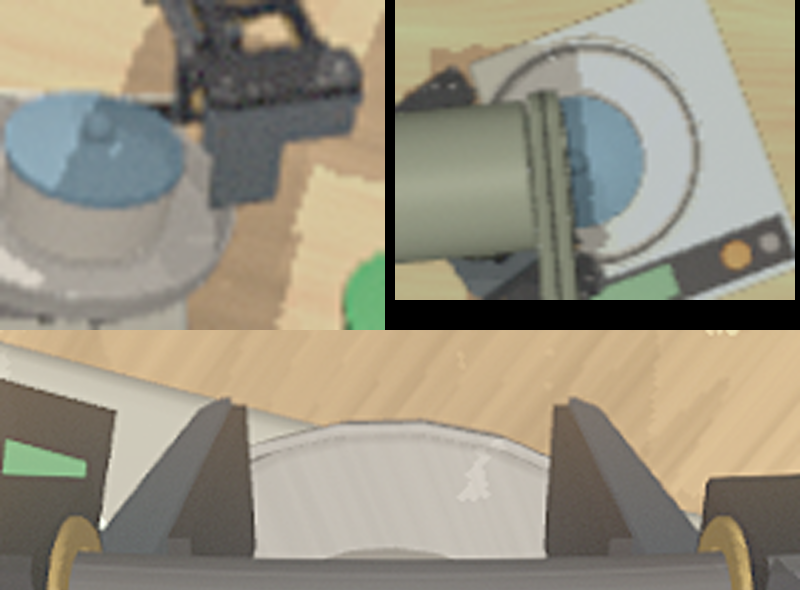

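The wrist view shows the fingertips overlapping the rim line with no force. So the tips are above the rim, and the height information disagrees. I'll cross-check the tool height using a scale feature seen from both wrist heights.

```bash
python3 - <<'E'
from h import *
import pickle
s=state();s2=pickle.load(open('s2.pkl','rb'))
print('w3 strip corner',wback([180.3,233],s,24).round(1),'w2',wback(np.array([318,88])/1.42,s2,24).round(1))
for dz in(20,40):
    t=dict(s);t['ee_pos']=s['ee_pos']+[0,0,dz];u=dict(s2);u['ee_pos']=s2['ee_pos']+[0,0,dz]
    print(dz,wback([180.3,233],t,24).round(1),wback(np.array([318,88])/1.42,u,24).round(1))
# rim edge seen at mid between fingers, as a function of assumed height
px=[140+400*.35,205+(420-330)*.35]
for z in(35,40,45,50,55,60): print(z,wback(px,s,z).round(1))
c=np.array([1520,402,999]);n=[309.5,221.0]
from h import back
for z in(46.6,60,75,88): print('scene near fingertip at z',z,back('scene',n,z).round(1))
E
```

```text
w3 strip corner [[458.2  30.6  24. ]] w2 [[457.9  32.6  24. ]]
20 [[457.4  20.5  24. ]] [[453.1  33.3  24. ]]
40 [[456.5  10.4  24. ]] [[448.3  34.1  24. ]]
35 [[516.7  76.8  35. ]]
40 [[515.5  78.3  40. ]]
45 [[514.3  79.9  45. ]]
50 [[513.2  81.4  50. ]]
55 [[512.  83.  55.]]
60 [[510.8  84.5  60. ]]
scene near fingertip at z 46.6 [[508.7  90.5  46.6]]
scene near fingertip at z 60 [[523.   94.9  60. ]]
scene near fingertip at z 75 [[538.9  99.8  75. ]]
scene near fingertip at z 88 [[552.7 104.   88. ]]
```

```bash
python3 - <<'E'
from h import *
S=lambda u:np.array(u)/3.3+[140,140];T=lambda u:np.array(u)/3.3+[180,110]
for nm,su,tu,zs in(('green1 knob',(675,321),(140,320),(50,60,70)),('green2 knob',(550,479),(185,98),(50,60,70)),('blue knob',(470,225),(348,315),(90,100,110,120)),('mug rim centre',(161,355),(549,58),(80,90))):
    for z in zs: print(nm,z,'scene',back('scene',S(su),z)[0,:2].round(1),'top',back('top',T(tu),z)[0,:2].round(1))
print('top camera axis',Rm(camera_info('top')['orientation'])[:,2],'scene axis',Rm(camera_info('scene')['orientation'])[:,2])
E
```

```text
green1 knob 50 scene [534.5 204.8] top [545.1 209. ]
green1 knob 60 scene [544.9 206.8] top [544.3 207.3]
green1 knob 70 scene [555.3 208.9] top [543.5 205.6]
green2 knob 50 scene [741.8 170. ] top [748.9 174.9]
green2 knob 60 scene [750.  172.4] top [746.4 173.5]
green2 knob 70 scene [758.2 174.9] top [744. 172.]
blue knob 90 scene [536.4  15.1] top [550.5  21.1]
blue knob 100 scene [547.2  19.3] top [549.7  20.9]
blue knob 110 scene [558.   23.6] top [548.8  20.8]
blue knob 120 scene [568.8  27.8] top [548.   20.7]
mug rim centre 80 scene [ 776.1 -150.7] top [ 783.8 -151.4]
mug rim centre 90 scene [ 784.2 -144.7] top [ 780.9 -150. ]
top camera axis [ 0.0679609   0.02113361 -0.99746413] scene axis [-0.69658679 -0.29311358 -0.65486738]
```

The tool appears to sit some 30–45 mm higher than reported relative to the fingertips, and the fingers passed over the rim without touching. I'll back off and try lower, at a height that is still safe over the housing whichever reading is right.

Call:
drive_tool(plan=[[0,0,0,-6,8,0,60],[0,0,0,-13,18,0,60],[0,0,0,-20,28,0,60],[0,0,0,-20,28,-6,60],[0,0,0,-20,28,-14,60],[0,0,0,-20,28,-17,60],[0,0,0,-20,28,-17,60]])

```text
time_s: 9.93
ee_pos: [494.8, 106.1, 29.1]
ee_rot: [-6.5, 89.9, 30.2]
force: [-0.3, 0.3, -0.1]
gripper_width: 60.1
```

```bash
python3 - <<'E'
from h import *
save('scene','sc4.png');save('wrist','w4.png');s=state();print(s['time_s'],s['ee_pos'],s['force'])
a=cv2.imread('pics/sc4.png')[165:265,240:350];a=cv2.resize((255*(a/255.)**.6).astype(np.uint8),None,fx=5,fy=5,interpolation=cv2.INTER_CUBIC)
M=Rm(s['ee_rot'])
for dz in(0,20,40):
  for z in(30,43.5):
    for y in(-16,16):
      u=(proj('scene',s['ee_pos']+[0,0,dz]+M[:,1]*y+M[:,2]*z)[0]-[240,165]+.5)*5
      cv2.circle(a,tuple(u.astype(int)),2,[(0,0,255),(0,255,0),(255,0,255)][dz//20],-1)
cv2.imwrite('pics/v9.png',a)
E
```

```text
10.025 [495.09356054 106.22473552  29.5465005 ] [-0.66305805  0.49591618  0.15222322]
```

View pics/v9.png

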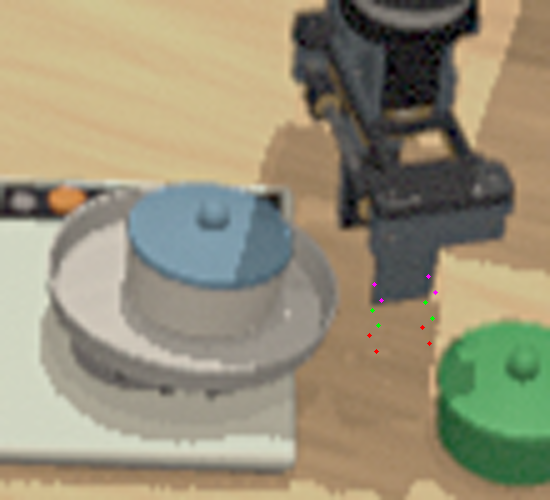

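The 40 mm-higher prediction (magenta) fits the fingertip bottom at (405,300), so the real fingertips end well above the reported TCP. I'll lower further in small monitored steps, over bare table.

Call:
drive_tool(plan=[[0,0,0,-2,2,-6,60],[0,0,0,-2,2,-12,60],[0,0,0,-2,2,-17,60],[0,0,0,-2,2,-21,60],[0,0,0,-2,2,-24,60],[0,0,0,-2,2,-24,60]])

```text
time_s: 10.78
ee_pos: [493.0, 108.2, 5.3]
ee_rot: [-11.0, 89.9, 25.7]
force: [1.2, -0.3, 0.2]
gripper_width: 59.9
```

```bash
python3 - <<'E'
from h import *
save('scene','sc5.png');s=state();print(s['time_s'],s['ee_pos'],s['force'])
# finger bottom row in scene: dark pixels column profile near x=318..322
a=cv2.cvtColor(cv2.imread('pics/sc5.png'),cv2.COLOR_BGR2GRAY)
M=Rm(s['ee_rot'])
for dz in(0,30,35,40,45): print(dz,proj('scene',s['ee_pos']+[0,0,dz]+M[:,2]*43.5)[0].round(1),proj('scene',s['ee_pos']+[0,0,dz]+M[:,2]*30)[0].round(1))
for c in(318,320,322): print(c,a[218:242,c])
E
```

```text
10.825 [493.11300471 108.22101064   5.50661926] [-0.14150909  0.38598258  0.22251154]
0 [320.3 239.7] [318.9 236.5]
30 [321.1 232.2] [319.8 229.1]
35 [321.3 231. ] [319.9 227.8]
40 [321.4 229.7] [320.  226.6]
45 [321.6 228.4] [320.2 225.3]
318 [36 36 40 37 34 34 35 34 37 34 31 35 39 55 82 92 90 97 90 81 80 83 86 93]
320 [35 37 37 34 34 36 35 35 33 36 35 31 36 81 90 94 91 96 90 87 82 83 84 90]
322 [36 35 39 37 37 34 35 34 39 38 36 34 43 89 92 91 90 90 85 87 84 83 84 89]
```

Call:
drive_tool(plan=[[0,0,0,0,0,-2,60],[0,0,0,1,-1.4,-4,60],[0,0,0,2,-2.8,-5,60],[0,0,0,3,-4.2,-5,60],[0,0,0,4,-5.6,-5,60],[0,0,0,4.9,-6.8,-5,60],[0,0,0,5.6,-7.8,-5,60],[0,0,0,6.2,-8.6,-5,60]])

```text
time_s: 11.82
ee_pos: [499.4, 99.6, 0.5]
ee_rot: [-13.6, 89.9, 23.1]
force: [0.3, -0.7, -0.1]
gripper_width: 60.0
```

Call:
drive_tool(plan=[[0,0,0,0.6,-0.8,0,60],[0,0,0,1.2,-1.6,0,60],[0,0,0,1.8,-2.4,0,60],[0,0,0,2.4,-3.2,0,60]])

```text
time_s: 12.32
ee_pos: [501.8, 96.3, 0.5]
ee_rot: [-13.8, 89.9, 22.9]
force: [-0.1, 0.7, -0.6]
gripper_width: 59.8
```

Call:
drive_tool(plan=[[0,0,0,0.6,-0.8,0,60],[0,0,0,1.2,-1.6,0,60],[0,0,0,1.8,-2.4,0,60],[0,0,0,2.4,-3.2,0,60]])

```text
time_s: 12.82
ee_pos: [504.2, 93.1, 0.5]
ee_rot: [-13.0, 89.9, 23.7]
force: [1.0, 0.3, 0.5]
gripper_width: 59.6
```

Call:
drive_tool(plan=[[0,0,0,0.6,-0.8,0,60],[0,0,0,1.2,-1.6,0,60],[0,0,0,1.8,-2.4,0,60]])

```text
time_s: 13.2
ee_pos: [505.8, 90.9, 0.5]
ee_rot: [3.9, 89.9, 40.6]
force: [-1.6, 1.2, -0.0]
gripper_width: 59.8
```

Call:
drive_tool(plan=[[0,0,0,0.6,-0.8,0,60],[0,0,0,1.2,-1.6,0,60],[0,0,0,1.8,-2.4,0,60]])

```text
time_s: 13.58
ee_pos: [507.6, 88.6, 0.5]
ee_rot: [7.9, 89.9, 44.6]
force: [-0.9, 2.7, 0.4]
gripper_width: 60.2
```

Call:
drive_tool(plan=[[0,0,0,0.6,-0.8,0,60],[0,0,0,1.2,-1.6,0,60],[0,0,0,1.8,-2.4,0,60]])

```text
time_s: 13.95
ee_pos: [509.1, 86.1, 0.4]
ee_rot: [21.1, 89.9, 57.7]
force: [-1.7, 3.5, 0.9]
gripper_width: 59.9
```

Contact at about TCP (505, 92), as the dish fit predicted, with about 4 N of drag. Continuing the push.

Call:
drive_tool(plan=[[0,0,0,0.6,-0.8,0,60],[0,0,0,1.2,-1.6,0,60],[0,0,0,1.8,-2.4,0,60],[0,0,0,2.4,-3.2,0,60]])

```text
time_s: 14.45
ee_pos: [511.5, 82.8, 0.4]
ee_rot: [23.0, 89.9, 59.7]
force: [-1.5, 2.4, 0.1]
gripper_width: 60.1
```

Call:
drive_tool(plan=[[0,0,0,0.6,-0.8,0,60],[0,0,0,1.2,-1.6,0,60],[0,0,0,1.8,-2.4,0,60],[0,0,0,2.4,-3.2,0,60]])

```text
time_s: 14.95
ee_pos: [513.9, 79.5, 0.4]
ee_rot: [22.7, 89.9, 59.4]
force: [-1.6, 1.7, -0.7]
gripper_width: 59.8
```

Call:
drive_tool(plan=[[0,0,0,0.6,-0.8,0,60],[0,0,0,1.2,-1.6,0,60],[0,0,0,1.8,-2.4,0,60]])

```text
time_s: 15.32
ee_pos: [515.7, 77.1, 0.3]
ee_rot: [24.2, 89.9, 60.9]
force: [-1.1, 1.8, 0.4]
gripper_width: 59.8
```

Call:
drive_tool(plan=[[0,0,0,0.5,-0.7,0,60],[0,0,0,1.0,-1.4,0,60],[0,0,0,1.5,-2.1,0,60]])

```text
time_s: 15.7
ee_pos: [517.3, 75.0, 0.4]
ee_rot: [24.0, 89.9, 60.7]
force: [-1.9, 3.3, 0.9]
gripper_width: 59.8
```

Call:
drive_tool(plan=[[0,0,0,0.4,-0.6,0,60],[0,0,0,0.8,-1.1,0,60],[0,0,0,1.2,-1.6,0,60]])

```text
time_s: 16.08
ee_pos: [518.5, 73.5, 0.4]
ee_rot: [25.1, 89.9, 61.8]
force: [-0.9, 3.8, 0.4]
gripper_width: 59.9
```

Call:
drive_tool(plan=[[0,0,0,0.4,-0.6,0,60],[0,0,0,0.8,-1.1,0,60]])

```text
time_s: 16.32
ee_pos: [519.4, 72.4, 0.5]
ee_rot: [23.3, 89.9, 60.0]
force: [-2.3, 3.9, 0.9]
gripper_width: 60.5
```

Call:
drive_tool(plan=[[0,0,0,0.4,-0.5,0,60],[0,0,0,0.7,-1.0,0,60]])

```text
time_s: 16.58
ee_pos: [520.1, 71.6, 0.5]
ee_rot: [25.8, 89.9, 62.5]
force: [-2.8, 3.7, 1.0]
gripper_width: 60.2
```

Call:
drive_tool(plan=[[0,0,0,0.4,-0.5,0,60],[0,0,0,0.7,-1.0,0,60]])

```text
time_s: 16.82
ee_pos: [520.9, 70.5, 0.5]
ee_rot: [22.2, 89.9, 58.9]
force: [-1.2, 4.0, 0.8]
gripper_width: 59.9
```

Call:
drive_tool(plan=[[0,0,0,0.4,-0.5,0,60],[0,0,0,0.7,-1.0,0,60]])

```text
time_s: 17.08
ee_pos: [521.2, 69.9, 0.5]
ee_rot: [44.8, 89.8, 81.5]
force: [-2.8, 6.0, 2.8]
gripper_width: 59.8
```

Push has risen to about 7 N with the tool lagging, which looks like the pin catching. Checking the lean.

```bash
python3 - <<'E'
from h import *
save('scene','sc6.png');s=state();print(s['time_s'],s['ee_pos'],s['force'])
a=cv2.imread('pics/sc6.png')[160:265,215:345];cv2.imwrite('pics/v10.png',cv2.resize((255*(a/255.)**.7).astype(np.uint8),None,fx=5,fy=5,interpolation=cv2.INTER_CUBIC))
E
```

```text
17.125 [5.21255582e+02 6.98641259e+01 4.76547701e-01] [-1.97669628  4.93050133  1.39079709]
```

View pics/v10.png

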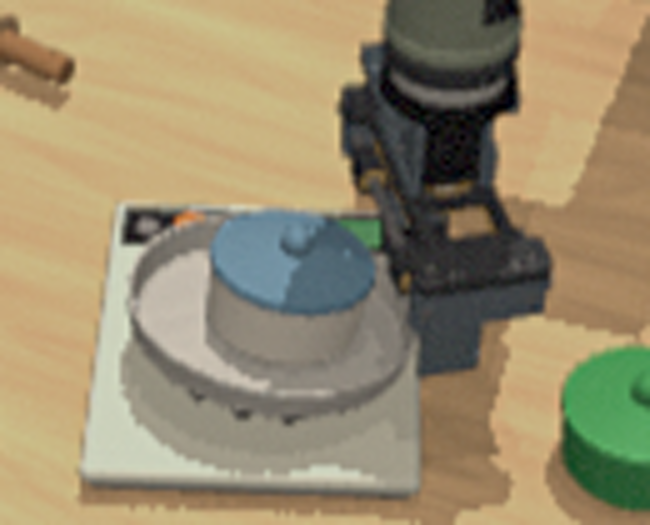

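```bash
sed -i "s/^def cam(n):/import functools\ncamera_info=functools.lru_cache(None)(camera_info)\ndef cam(n):/" h.py && cat > fit4.py <<'E'
from fit3 import *
def scene_fit(f,xy,img=None,sx=2.0,p0=(-5,-4)):
    img=cv2.imread(f);p=np.array([*xy,*p0,0.])   # last: row offset px of camera bias
    for it in range(8):
        def q(p): return proj('scene',rim_pts(full(p[:4]),r=83,N=160))+[0,p[4]]
        c=q(p);o,w,nn=edges(img,c,*((-4,4) if it<4 else (-2,2)));t=c+nn*o[:,None];w=np.sqrt(w/w.max())
        ok=c[:,1]>np.median(c[:,1])-3   # near half of rim + sides
        h=lambda p:np.r_[(((q(p)-t)*nn).sum(1)*w)[ok],(p[:2]-xy)/sx*3,(p[4]-BIAS)*6]
        p=least_squares(h,p,loss='soft_l1',f_scale=.5).x
    show(f+' bias %.2f'%p[4],p[:4]);return p
for BIAS in(0,-1,1,2):
    print('bias',BIAS);scene_fit('pics/scene0.png',np.array([563.5,10.2]));scene_fit('pics/sc6.png',np.array([579.1,-11.4]))
E
python3 fit4.py
```

```text
bias 0
pics/scene0.png bias 0.01 [563.7   9.6  31.8  -4.4  -5.1] tilt 6.78 high -40.7
pics/sc6.png bias 0.06 [579.5 -11.5  34.9  -6.6  -6.9] tilt 9.48 high -43.7
bias -1
pics/scene0.png bias -0.97 [563.8   9.8  31.2  -5.   -3.7] tilt 6.24 high -53.9
pics/sc6.png bias -0.94 [579.5 -11.5  34.1  -6.9  -5.4] tilt 8.79 high -51.8
bias 1
pics/scene0.png bias 1.00 [563.6   9.7  32.6  -3.6  -6.6] tilt 7.49 high -28.9
pics/sc6.png bias 1.08 [579.6 -11.4  35.9  -6.4  -8.2] tilt 10.41 high -38.0
bias 2
pics/scene0.png bias 1.99 [563.5   9.8  33.6  -2.9  -7.9] tilt 8.38 high -20.4
pics/sc6.png bias 2.07 [579.5 -11.4  37.   -6.4  -9.4] tilt 11.36 high -34.3
```

Still leaning, now about 9° against about 7° before, with the high side in the same direction. The pin is still a few mm ahead, so I'll continue in small steps while the force stays well below 12 N.

Call:
drive_tool(plan=[[0,0,0,0.3,-0.4,0,60],[0,0,0,0.6,-0.8,0,60]])

```text
time_s: 17.38
ee_pos: [521.3, 69.7, 0.4]
ee_rot: [64.9, 89.8, 101.6]
force: [-4.3, 6.4, 1.1]
gripper_width: 60.1
```

Call:
drive_tool(plan=[[0,0,0,0.3,-0.4,0,60],[0,0,0,0.5,-0.7,0,60]])

```text
time_s: 17.62
ee_pos: [521.2, 69.7, 0.4]
ee_rot: [74.3, 89.7, 110.9]
force: [-4.1, 6.7, 1.5]
gripper_width: 60.2
```

Blocked at about 8 N while leaning, so it has caught crooked. I'll back off as instructed and measure again.

Call:
drive_tool(plan=[[0,0,0,-1,1.4,0,60],[0,0,0,-3,4,0,60],[0,0,0,-6,8,0,60],[0,0,0,-8,11,0,60],[0,0,0,-8,11,0,60]])

```text
time_s: 18.25
ee_pos: [513.1, 80.9, 0.5]
ee_rot: [73.3, 89.7, 110.0]
force: [0.7, 0.1, -0.3]
gripper_width: 59.7
```

```bash
sed -i '/^for BIAS/,$d' fit4.py && python3 - <<'E'
from h import *
save('scene','sc7.png');save('wrist','w7.png');s=state();print(s['time_s'],s['ee_pos'],s['force'])
import fit4
for b in(0,-1): fit4.BIAS=b;fit4.scene_fit('pics/sc7.png',np.array([579.1,-11.4]))
a=cv2.imread('pics/sc7.png')[180:265,215:320];a=cv2.resize((255*(a/255.)**.7).astype(np.uint8),None,fx=5,fy=5,interpolation=cv2.INTER_CUBIC)
b=cv2.imread('pics/w7.png')[205:300,190:370];b=cv2.resize((255*(b/255.)**.7).astype(np.uint8),(525,277));cv2.imwrite('pics/v11.png',np.vstack([a[:320],b]))
E
```

```text
18.35 [5.13315068e+02 8.07360829e+01 4.87737838e-01] [-0.23810295  0.76701352  1.09119394]
pics/sc7.png bias 0.01 [579.  -11.1  32.3   2.1  -6.9] tilt 7.21 high 17.1
pics/sc7.png bias -0.99 [579.  -11.   30.9   1.8  -5.7] tilt 6.0 high 17.4
```

View pics/v11.png

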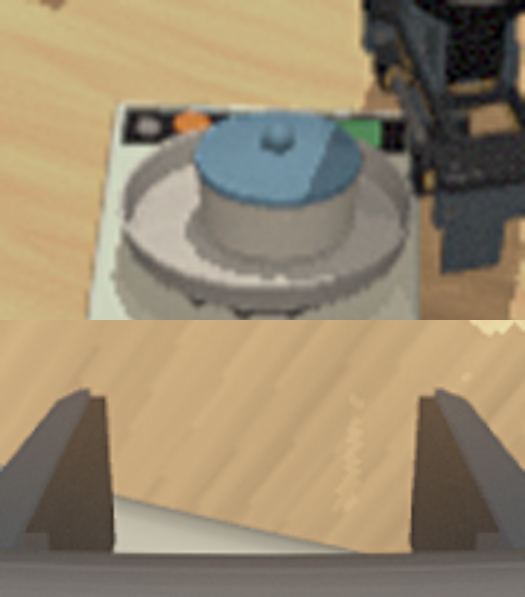

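```bash
python3 - <<'E'
from fit3 import *
img=cv2.imread('pics/sc7.png')
def fit(img,p,mk,N=160):
    for it in range(8):
        q=lambda p:proj('scene',mk(p));c=q(p);o,w,nn=edges(img,c,*((-4,4) if it<4 else (-2,2)));t=c+nn*o[:,None];w=np.sqrt(w/w.max());ok=c[:,1]>np.median(c[:,1])-8
        h=lambda p:(((q(p)-t)*nn).sum(1)*w)[ok];p=least_squares(h,p,loss='soft_l1',f_scale=.5).x
    return p,np.sqrt(np.mean(h(p)**2))
for r in(82,83.5):
  for z in(25,27,30):
    p,e=fit(img,np.array([580,-12,0.,0]),lambda p:rim_pts([p[0],p[1],z,p[2],p[3]],r=r,N=160));print('r',r,'z',z,p.round(2),'rms',e.round(2),'tilt',np.hypot(*p[2:]).round(2))
p,e=fit(img,np.array([580,-12.,27]),lambda p:rim_pts([*p,0,0],r=83,N=160));print('level free z',p.round(2),e)
E
```

```text
r 82 z 25 [565.52 -14.95   2.77  -2.46] rms 0.51 tilt 3.71
r 82 z 27 [566.95 -14.09   2.84  -2.21] rms 0.52 tilt 3.6
r 82 z 30 [569.79 -12.6    3.02  -2.29] rms 0.47 tilt 3.79
r 83.5 z 25 [565.36 -14.15   3.55  -3.36] rms 0.49 tilt 4.89
r 83.5 z 27 [567.44 -13.24   3.6   -3.39] rms 0.46 tilt 4.94
r 83.5 z 30 [570.45 -11.86   3.6   -3.5 ] rms 0.43 tilt 5.02
level free z [567.31 -14.51  33.7 ] 0.6274147476932579
```

Ambiguous: close to level, or a small lean. I'll go up and across for the clear overhead wrist view to decide.

Call:
drive_tool(plan=[[0,0,0,-4,5,30,60],[0,0,0,-4,5,80,60],[0,0,0,-4,5,140,60],[0,0,0,10,-20,200,60],[0,0,0,40,-60,240,60],[0,0,0,70,-100,241,60],[0,0,0,91,-127,241,60],[0,0,0,91,-127,241,60],[0,0,0,91,-127,241,60],[0,0,0,91,-127,241,60]])

```text
time_s: 19.6
ee_pos: [603.7, -45.4, 241.6]
ee_rot: [72.9, 89.7, 109.7]
force: [0.0, -0.5, -0.4]
gripper_width: 59.8
```

```bash
cat > fit5.py <<'E'
from fit3 import *
import pickle,sys
def multi(frames,p,mk):
    pr=lambda n,s,P:wproj(P,s) if n=='w' else proj(n,P)
    for it in range(8):
        D=[]
        for n,img,s in frames:
            c=pr(n,s,mk(p));o,w,nn=edges(img,c,*((-4,4) if it<4 else (-2,2)));ok=np.ones(len(c)) if n=='w' else (c[:,1]>np.median(c[:,1])-8)
            D.append((c+nn*o[:,None],nn,np.sqrt(w/w.max())*ok))
        h=lambda p:np.concatenate([((pr(n,s,mk(p))-t)*nn).sum(1)*w for (n,_,s),(t,nn,w) in zip(frames,D)])
        p=least_squares(h,p,loss='soft_l1',f_scale=.5).x
    return p,np.sqrt(np.mean(h(p)**2))
def report(wf,sf,scf,p0):
    F=[('w',cv2.imread(wf),sf),('scene',cv2.imread(scf),None)]
    for z in(27,32):
        p,e=multi(F,np.array([*p0,0,0,83.]),lambda p:rim_pts([p[0],p[1],z,p[2],p[3]],r=p[4],N=160))
        print(scf,'z',z,p.round(2),'rms',e.round(2),'tilt',np.hypot(*p[2:4]).round(2),'high',np.degrees(np.arctan2(p[2],-p[3]) if 0 else np.arctan2(p[2]*1.0,-p[3])).round(0))
E
python3 - <<'E'
from h import *
import pickle
s=state();save('wrist','w8.png');pickle.dump(s,open('s8.pkl','wb'));print(s['time_s'],s['ee_pos'],s['force']);save('scene','sc8.png')
from fit5 import *
report('pics/w2.png',s2,'pics/scene0.png',(563.5,10.2))
report('pics/w8.png',s,'pics/sc8.png',(578,-12))
print('key',[(round(d['p'],2),wback(np.array(d['location'])*[560,420],s,30).round(1).tolist()) for d in (place_of('wrist','zero_key_top') if 0 else [])])
a=cv2.imread('pics/w8.png')[30:240,130:400];a=cv2.resize(a,(600,467),interpolation=cv2.INTER_CUBIC)
b=cv2.imread('pics/sc8.png')[190:260,225:315];b=cv2.resize(b,(200*1,156),interpolation=cv2.INTER_CUBIC)
im=np.zeros((467,800,3),np.uint8);im[:,:600]=a;im[:156,600:]=b;cv2.imwrite('pics/v12.png',im)
E
```

```text
19.6 [603.73466874 -45.37308801 241.62227966] [ 0.04559946 -0.48545126 -0.39548164]
pics/scene0.png z 27 [564.63  11.24  -2.96  -7.89  83.07] rms 0.5 tilt 8.43 high -21.0
pics/scene0.png z 32 [563.75  11.05  -4.18  -4.5   81.8 ] rms 0.51 tilt 6.14 high -43.0Traceback (most recent call last):
  File "<stdin>", line 6, in <module>
  File "fit5.py", line 16, in report
    p,e=multi(F,np.array([*p0,0,0,83.]),lambda p:rim_pts([p[0],p[1],z,p[2],p[3]],r=p[4],N=160))
        ~~~~~^^^^^^^^^^^^^^^^^^^^^^^^^^^^^^^^^^^^^^^^^^^^^^^^^^^^^^^^^^^^^^^^^^^^^^^^^^^^^^^^^^
  File "fit5.py", line 8, in multi
    c=pr(n,s,mk(p));o,w,nn=edges(img,c,*((-4,4) if it<4 else (-2,2)));ok=np.ones(len(c)) if n=='w' else (c[:,1]>np.median(c[:,1])-8)
  File "fit5.py", line 4, in <lambda>
    pr=lambda n,s,P:wproj(P,s) if n=='w' else proj(n,P)
                    ~~~~~^^^^^
  File "h.py", line 21, in wproj
    q=((np.atleast_2d(P)-s['ee_pos'])@Rm(s['ee_rot'])-H[:3,3])@H[:3,:3]
                         ~^^^^^^^^^^
KeyError: 'ee_pos'
```

```bash
python3 - <<'E'
from fit5 import *
s8=pickle.load(open('s8.pkl','rb'))
report('pics/w8.png',s8,'pics/sc8.png',(578,-12))
F=[('w',cv2.imread('pics/w8.png'),s8),('scene',cv2.imread('pics/sc8.png'),None)]
p,e=multi(F,np.array([578,-12,83.]),lambda p:rim_pts([p[0],p[1],27,0,0],r=p[2],N=160));print('level home',p.round(2),e)
p,e=multi(F,np.array([578,-12,27,83.]),lambda p:rim_pts([p[0],p[1],p[2],0,0],r=p[3],N=160));print('level free z',p.round(2),e)
print('key',wback(np.array([[264,227.5]])/1.42,s2,30))
a=cv2.imread('pics/w8.png')[30:240,130:400];a=cv2.resize(a,(514,400),interpolation=cv2.INTER_CUBIC)
b=cv2.imread('pics/sc8.png')[195:255,228:312];b=cv2.resize(b,(560,400),interpolation=cv2.INTER_CUBIC)
im=cv2.resize(np.hstack([a,b]),(800,298));cv2.imwrite('pics/v12.png',im)
E
```

```text
pics/sc8.png z 27 [580.12  -9.98   5.36  -9.31  83.55] rms 0.44 tilt 10.75 high 30.0
pics/sc8.png z 32 [579.21 -10.07   3.66  -6.94  82.09] rms 0.42 tilt 7.85 high 28.0
level home [577.33 -11.49  82.82] 0.4495477317450722
level free z [576.59 -10.44  40.57  79.77] 0.5118300660345629
key [[491.87528595 -99.03048814  30.        ]]
```

```bash
python3 - <<'E'
from fit5 import *
import fit3
s8=pickle.load(open('s8.pkl','rb'))
C=np.array([[-140,-95],[-140,95],[95,-95],[95,95]])*.972;t=np.radians(22.3)
def corners(xy):
    c=(C-[-22.5*.972,0]+[-22.5,0])@np.array([[np.cos(t),-np.sin(t)],[np.sin(t),np.cos(t)]]).T+xy;return np.c_[c,np.full(4,24)]
obs=np.array([[330,203],[522,207],[303,383],[524,384]])/3.3+[140,140]-.35
d=obs-proj('scene',corners([581.1,-14.1]));print('scene offset per corner',d.round(1).tolist());B=d.mean(0);print(B)
import fit5
old=fit5.proj
fit5.proj=lambda n,P:old(n,P)+(B if n=='scene' else 0)
for nm,wf,sf,scf,p0 in(('start','pics/w2.png',s2,'pics/scene0.png',(563.5,10.2)),('now','pics/w8.png',s8,'pics/sc8.png',(578,-12))):
    F=[('w',cv2.imread(wf),sf),('scene',cv2.imread(scf),None)]
    for z in(27,30,32):
      for st in((0,0),(-4,-4),(4,-5)):
        p,e=multi(F,np.array([*p0,*st,83.]),lambda p:rim_pts([p[0],p[1],z,p[2],p[3]],r=p[4],N=160))
        print(nm,z,p.round(1),e.round(2),'tilt',np.hypot(*p[2:4]).round(1),'high',np.degrees(np.arctan2(p[2],-p[3])).round(0))
E
```

```text
scene offset per corner [[1.2, 0.5], [0.1, -0.1], [-0.4, 2.1], [-0.3, 0.3]]
[0.17134893 0.73417205]
start 27 [565.1  11.5  -1.8  -9.2  83.2] 0.55 tilt 9.4 high -11.0
start 27 [565.1  11.6  -1.7  -9.2  83.2] 0.54 tilt 9.4 high -11.0
start 27 [565.1  11.5  -1.8  -9.2  83.2] 0.55 tilt 9.4 high -11.0
start 30 [564.5  11.4  -2.7  -7.3  82.4] 0.52 tilt 7.8 high -20.0
start 30 [564.5  11.4  -2.7  -7.2  82.3] 0.52 tilt 7.7 high -21.0
start 30 [564.4  11.3  -2.7  -7.3  82.4] 0.51 tilt 7.8 high -21.0
start 32 [564.   11.3  -3.2  -5.8  81.8] 0.52 tilt 6.6 high -29.0
start 32 [564.1  11.2  -3.3  -5.9  81.9] 0.52 tilt 6.8 high -29.0
start 32 [564.   11.3  -3.2  -5.8  81.8] 0.53 tilt 6.6 high -29.0
now 27 [580.3  -9.7   6.8 -10.   83.9] 0.53 tilt 12.1 high 34.0
now 27 [580.4  -9.7   6.7 -10.1  83.8] 0.51 tilt 12.2 high 33.0
now 27 [580.4  -9.7   6.6 -10.   83.8] 0.52 tilt 12.0 high 34.0
now 30 [579.9  -9.8   5.6  -8.9  82.9] 0.49 tilt 10.5 high 32.0
now 30 [579.9  -9.8   5.5  -9.   82.9] 0.49 tilt 10.5 high 31.0
now 30 [579.9  -9.8   5.5  -8.9  82.9] 0.48 tilt 10.4 high 32.0
now 32 [579.6  -9.9   4.6  -8.2  82.2] 0.45 tilt 9.4 high 29.0
now 32 [579.6  -9.9   4.6  -8.2  82.3] 0.46 tilt 9.3 high 29.0
now 32 [579.6  -9.9   4.5  -8.1  82.2] 0.44 tilt 9.2 high 29.0
```

View pics/v12.png

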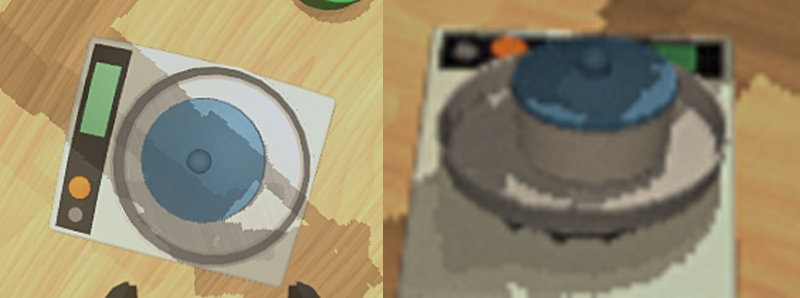

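The dish has not dropped. Its near (+x) side is up, the high side has swung to about +30°, and the lean is about 9°. So the pin lies about 6–9 mm from the socket at about +30°, near (585,-7), which also fits the starting lean. I'll turn the tool to push toward +30° from the front-left, jaws closed so as to clear the key.

Call:
drive_tool(plan=[[0,0,-10,-10,-2,0,40],[0,0,-20,-30,-6,0,20],[0,0,-30,-55,-11,0,0],[0,0,-40,-80,-16,0,0],[0,0,-50,-105,-21,0,0],[0,0,-60,-125,-25,0,0],[0,0,-70,-130,-26,0,0],[0,0,-80,-130,-26,0,0],[0,0,-90,-130,-26,0,0],[0,0,-97,-130,-26,0,0]])

```text
time_s: 20.95
ee_pos: [473.6, -70.9, 242.1]
ee_rot: [67.9, 89.7, 7.4]
force: [0.6, 0.1, -0.1]
gripper_width: 0.4
```

Call:
drive_tool(plan=[[0,0,0,0,0,-40,0],[0,0,0,0,0,-90,0],[0,0,0,0,0,-140,0],[0,0,0,0,0,-180,0],[0,0,0,0,0,-200,0],[0,0,0,0,0,-200,0]])

```text
time_s: 21.7
ee_pos: [472.3, -70.3, 41.1]
ee_rot: [89.3, 89.8, 28.8]
force: [-0.0, 0.8, 1.2]
gripper_width: 0.6
```

```bash
python3 - <<'E'
from h import *
s=state();M=Rm(s['ee_rot']);print(s['time_s'],s['ee_pos'],s['force'],s['gripper_width'],s['qpos'].round(0));print('tool y az',np.degrees(np.arctan2(M[1,1],M[0,1])),M[:,0].round(3))
save('wrist','w9.png');save('scene','sc9.png')
E
```

```text
21.7 [472.26056041 -70.25996974  41.10323816] [-0.02612026  0.79598745  1.15251159] 0.608741617103648 [-10.  18. 114.   0.  48.  50.]
tool y az 29.567524365301875 [ 0.002  0.001 -1.   ]
```

Call:
drive_tool(plan=[[0,0,0,0,0,-12,0],[0,0,0,0,0,-22,0],[0,0,0,0,0,-30,0],[0,0,0,0,0,-34,0],[0,0,0,0,0,-36.5,0],[0,0,0,0,0,-38,0],[0,0,0,0,0,-38,0]])

```text
time_s: 22.68
ee_pos: [474.3, -70.7, 5.0]
ee_rot: [64.1, 89.6, 3.6]
force: [0.7, -0.1, 0.4]
gripper_width: 0.3
```

Call:
drive_tool(plan=[[0,0,0,0.9,0.5,0,0],[0,0,0,1.9,1.1,0,0],[0,0,0,3.0,1.7,0,0],[0,0,0,4.2,2.4,0,0],[0,0,0,5.3,3.1,0,0],[0,0,0,6.5,3.8,0,0],[0,0,0,7.6,4.4,0,0],[0,0,0,8.7,5.0,0,0]])

```text
time_s: 23.68
ee_pos: [483.1, -65.7, 5.0]
ee_rot: [64.2, 89.6, 3.8]
force: [-0.2, -0.3, 0.6]
gripper_width: 0.6
```

Call:
drive_tool(plan=[[0,0,0,0.8,0.5,0,0],[0,0,0,1.6,0.9,0,0],[0,0,0,2.4,1.4,0,0]])

```text
time_s: 24.05
ee_pos: [485.5, -64.3, 5.0]
ee_rot: [64.2, 89.6, 3.7]
force: [-0.5, 0.4, 0.4]
gripper_width: 0.4
```

Call:
drive_tool(plan=[[0,0,0,0.8,0.5,0,0],[0,0,0,1.6,0.9,0,0],[0,0,0,2.4,1.4,0,0]])

```text
time_s: 24.42
ee_pos: [488.0, -62.8, 5.0]
ee_rot: [64.2, 89.6, 3.8]
force: [-0.3, -0.3, -0.7]
gripper_width: 0.1
```

Call:
drive_tool(plan=[[0,0,0,0.7,0.4,-1,0],[0,0,0,1.4,0.8,-2,0],[0,0,0,2.1,1.2,-3,0]])

```text
time_s: 24.8
ee_pos: [489.4, -61.7, 1.8]
ee_rot: [63.6, 89.7, 3.1]
force: [-2.9, -1.0, 2.0]
gripper_width: 0.4
```

Call:
drive_tool(plan=[[0,0,0,0.7,0.4,0,0],[0,0,0,1.4,0.8,0,0],[0,0,0,2.1,1.2,0,0]])

```text
time_s: 25.18
ee_pos: [492.3, -60.4, 1.9]
ee_rot: [64.8, 89.6, 4.4]
force: [-0.0, 1.0, 0.1]
gripper_width: 0.4
```

Call:
drive_tool(plan=[[0,0,0,0.6,0.4,0,0],[0,0,0,1.2,0.7,0,0]])

```text
time_s: 25.42
ee_pos: [493.9, -59.5, 1.9]
ee_rot: [65.2, 89.5, 4.7]
force: [-1.0, 0.2, -0.1]
gripper_width: 0.2
```

Force dropped to zero after a 3 N contact, so the dish may have dropped. Backing off a little and measuring.

Call:
drive_tool(plan=[[0,0,0,-2,-1,0,0],[0,0,0,-5,-3,0,0],[0,0,0,-5,-3,0,0]])

```text
time_s: 25.8
ee_pos: [488.5, -62.7, 1.9]
ee_rot: [65.8, 89.6, 5.3]
force: [0.7, -0.3, 0.1]
gripper_width: 0.7
```

```bash
cat > chk.py <<'E'
from fit5 import *
def scfit(f,ps):
    F=[('scene',cv2.imread(f),None)]
    for z in(27,32):
        p,e=multi(F,np.array([*ps,0,0.]),lambda p:rim_pts([p[0],p[1],z,p[2],p[3]],r=82.3,N=160))
        print(f,z,p.round(1),e.round(2),'tilt',np.hypot(*p[2:]).round(1),'high',np.degrees(np.arctan2(p[2],-p[3])).round(0))
def lid(f):
    a=cv2.cvtColor(cv2.imread(f),cv2.COLOR_BGR2HSV)[180:250,225:330];m=cv2.inRange(a,(95,60,30),(120,255,255))
    n,l,st,c=cv2.connectedComponentsWithStats(m);i=st[1:,4].argmax()+1;k=max(cv2.findContours((l==i).astype(np.uint8),cv2.RETR_EXTERNAL,cv2.CHAIN_APPROX_NONE)[0],key=len)
    (cx,cy),ax,an=cv2.fitEllipse(cv2.convexHull(k));print(f,'lid c',round(cx+225,1),round(cy+180,1),'axes',np.round(ax,1),'ratio',round(min(ax)/max(ax),3),'ang',round(an,1))
def rimell(f,mask_x=None):
    pass
E
python3 - <<'E'
import h
s=h.state();print(s['time_s'],s['ee_pos'],s['force'])
h.save('scene','sc10.png');h.save('wrist','w10.png')
from chk import *
for f in('scene0','sc8','sc10'): lid(f'pics/{f}.png')
scfit('pics/sc8.png',(579,-10));scfit('pics/sc10.png',(584,-8))
# predicted lid ellipse for level & tilts
for a,b in((0,0),(-5.3,-4.5),(4.5,-8)):
    q=proj('scene',rim_pts([582,-8,32,a,b],r=47,h=75)).astype(np.float32);c,ax,an=cv2.fitEllipse(q);print('pred',a,b,np.round(c,1),round(min(ax)/max(ax),3),round(an,1))
E
```

```text
25.8 [488.48794676 -62.69624379   1.88476054] [ 0.72249111 -0.25068672  0.06148421]
pics/scene0.png lid c 281.9 211.7 axes [20.6 33.1] ratio 0.621 ang 97.9
pics/sc8.png lid c 269.9 211.2 axes [19.3 32.7] ratio 0.588 ang 92.2
pics/sc10.png lid c 269.7 216.4 axes [22.9 33.1] ratio 0.693 ang 91.4
pics/sc8.png 27 [574.5 -14.    2.7  -6.8] 0.48 tilt 7.3 high 22.0
pics/sc8.png 32 [580.3 -11.3   3.2  -7.2] 0.43 tilt 7.9 high 24.0
pics/sc10.png 27 [ 5.846e+02 -7.800e+00 -3.000e-01  2.000e-01] 0.37 tilt 0.4 high -115.0
pics/sc10.png 32 [ 5.907e+02 -5.100e+00  2.000e-01 -6.000e-01] 0.34 tilt 0.7 high 20.0
pred 0 0 [268.6 211.3] 0.657 90.9
pred -5.3 -4.5 [271.7 210.8] 0.624 99.7
pred 4.5 -8 [268.2 208.7] 0.525 89.8
```

The dish is level now (fitted lean 0.4°, at (584.6,-7.8)), matching the estimated pin. Next I'll lift, move above the key at about (491.5,-98), and press down with force checks.

Call:
drive_tool(plan=[[0,0,0,-2,-1,5,0],[0,0,0,-2,-2,14,0],[0,0,0,0,-10,20,0],[0,0,0,2,-25,20,0],[0,0,0,2.5,-35,20,0],[0,0,0,2.5,-35,16,0],[0,0,0,2.5,-35,10,0],[0,0,0,2.5,-35,7,0],[0,0,0,2.5,-35,5,0],[0,0,0,2.5,-35,5,0]])

```text
time_s: 27.15
ee_pos: [491.3, -97.4, 6.8]
ee_rot: [66.1, 89.6, 5.7]
force: [0.1, -0.7, -0.4]
gripper_width: 0.7
```

Call:
drive_tool(plan=[[0,0,0,0,0,-1,0],[0,0,0,0,0,-2,0],[0,0,0,0,0,-3,0],[0,0,0,0,0,-4,0]])

```text
time_s: 27.65
ee_pos: [491.3, -97.4, 2.7]
ee_rot: [66.1, 89.6, 5.6]
force: [0.2, -0.6, -0.9]
gripper_width: 0.6
```

Call:
drive_tool(plan=[[0,0,0,0,0,-1,0],[0,0,0,0,0,-2,0],[0,0,0,0,0,-3,0]])

```text
time_s: 28.02
ee_pos: [491.3, -97.4, -0.2]
ee_rot: [65.8, 89.5, 5.4]
force: [-0.2, 0.7, 3.3]
gripper_width: 0.4
```

Call:
drive_tool(plan=[[0,0,0,0,0,-0.7,0],[0,0,0,0,0,-1.3,0]])

```text
time_s: 28.28
ee_pos: [491.3, -97.4, -1.4]
ee_rot: [65.7, 89.5, 5.2]
force: [-0.8, 0.9, 3.4]
gripper_width: 0.4
```

Call:
drive_tool(plan=[[0,0,0,0,0,-0.6,0],[0,0,0,0,0,-1.2,0]])

```text
time_s: 28.52
ee_pos: [491.3, -97.4, -1.7]
ee_rot: [65.2, 89.5, 4.8]
force: [-3.1, -0.0, 15.0]
gripper_width: 0.2
```

Call:
drive_tool(plan=[[0,0,0,0,0,-0.5,0],[0,0,0,0,0,-1.0,0]])

```text
time_s: 28.78
ee_pos: [491.4, -97.4, -1.6]
ee_rot: [64.4, 89.5, 4.0]
force: [-3.5, 0.6, 14.4]
gripper_width: 0.2
```

The key bottomed at about 15 N after about 4 mm of travel. Releasing now.

Call:
drive_tool(plan=[[0,0,0,0,0,2,0],[0,0,0,0,0,8,0],[0,0,0,-5,-3,25,0],[0,0,0,-10,-6,60,0],[0,0,0,-20,-10,120,0],[0,0,0,-30,-15,170,0],[0,0,0,-30,-15,180,0],[0,0,0,-30,-15,180,0]])

```text
time_s: 29.78
ee_pos: [461.5, -112.4, 178.4]
ee_rot: [63.5, 89.5, 3.1]
force: [-0.1, -0.0, -1.2]
gripper_width: 0.7
```

```bash
python3 - <<'E'
import h
s=h.state();print(s['time_s'],s['ee_pos'],s['force'])
h.save('scene','sc11.png')
from chk import *
lid('pics/sc11.png');scfit('pics/sc11.png',(584,-8))
E
```

```text
29.775 [ 461.45194423 -112.41823517  178.39034147] [-0.07399674 -0.01379964 -1.22268627]
pics/sc11.png lid c 269.6 216.3 axes [23.1 33.2] ratio 0.695 ang 91.7
pics/sc11.png 27 [583.1  -8.9  -1.    0.9] 0.3 tilt 1.4 high -132.0
pics/sc11.png 32 [589.1  -6.5  -0.8   0. ] 0.28 tilt 0.8 high -91.0
```

```bash
python3 -c "
from h import *
print(env.job_done())"
```

```text
the job is handed in; nothing more can be done
None
```

The dish is home and level over the pin, the orange zero key has been pressed and released, and the job is handed in at about 30 s of the 72 s allowed.

- **First nudge:** I pushed the dish toward about -54° with both fingertips on the low side of the rim. It caught crooked at about 8 N and still leaned, so I backed off and re-measured. The high side had swung to about +30°.
- **Second nudge:** I pushed toward +30° with the fingers closed. The force reached about 3 N, then fell to zero as the dish dropped.
- **Key:** The spring force read about 3.4 N just before the stop. It then bottomed at about 15 N (limit 20 N) after about 4 mm, and I let go.

**Last checks:**
- The scene-camera fit shows the dish level to about 1°, which is the limit of that fit. It sits at about (583, -9), some 6 mm from the measured middle, and the fit did not change noticeably after the key press.
- The crock's lid also looks level and had not shifted after the press.
- The arm is well clear of everything, and the force readings were back to noise.

**What disagreed or is unchecked:**
- The real fingertips sat about 28 mm above the reported TCP height. My first approach passed over the rim without touching it, so I worked from contact force and images instead.
- The rim fits came out about 3% smaller than the stated size, and the scene camera read heights about 8 mm low.
- I did not check separately that the key sprang back up or that the other things stayed put; no force hinted at contact with them.

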